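# Zero the bench length gauge and sort the spacer bars

### The arm

A 7-joint arm with a two-finger parallel gripper is mounted at the origin on the work surface. World frame = base frame: x ahead of the robot, y to its left, z up, the work surface at z = 0. Lengths are in m, angles in rad, forces in N, time in s.
With the tool pointing down it reaches from about 0.4 to 0.9 m from the base axis. Payload 5.5 kg.
Tool frame: the origin (TCP) lies at the very end of the fingers, on their centre line; the grasp point (between the pads) lies 19 mm behind it; z points along the fingers, y is the line along which they close (so a half turn about z gives the same grasp; the last joint's range is limited). The gripper opens to 92 mm and grips with 3 to 60 N. Pads are 19 mm wide; open, the fingers measure 130 mm over their backs; the gripper's body (75 mm by 190 mm) begins 47 mm behind the grasp point.
Start: joints at [-0.95, 0.501, -0.427, 1.55, 0.221, 1.138, -0.21], TCP at [0.228, 0.609, 0.205] pointing down, gripper open.
Joint ranges: [-2.88, 2.88], [-0.31, 2.03], [-1.54, 1.56], [0.2, 2.42], [-1.41, 4.55], [0.19, 2.02], [-2.57, 2.57]. Speed limits (rad/s): [2.57, 2.57, 3.14, 3.14, 3.14, 3.14, 3.14].

### API

Orientations are given as a rotation vector (axis times angle).
In Python, from bench import monitor, snapshot, order gives the robot as it stands.
- The arm moves only by the tool arm_command, never from a script. Its argument "increments" is a list of rows, each a list of 7 numbers: the shift along the tool's x, y, z in m, then the turn, a rotation vector about the tool's x, y, z in degrees, then the opening, from 0 (shut) to 1 (fully open). In form: [[dx, dy, dz, rx, ry, rz, fingers], ...]. A call has 1 to 12 rows; each row is the pose to reach, as a shift and turn from the pose commanded when the call began, along the tool's axes at that moment; what a row does not reach only later rows make up. A row lasts 1/10 s, in which the tool goes at most 50 mm and 8.59 degrees, less where a joint would pass 70% of its speed; a pose out of reach is approached as far as the arm can. A call with a gripper value outside its range is refused whole. The fingers move at their own pace and stop on an object; "newtons" is the grip in N (left out, the last holds). Time passes only in rows, so rows that repeat a pose let the fingers close. It gives the time, the measured TCP pose, the force, the opening and the grip force at its end, in the units of the state.
- monitor.observe(): the state, without advancing time (a new reading comes with each control period).
- snapshot(name): name is "scene" or "top" or "wrist"; returns a dict with "image" (384x512x3 uint8, red, green, blue), "mtx" (3x3 intrinsics, pixels), "D" ([k1, k2, p1, p2, k3] as OpenCV has them; the pictures are not rectified), "R" (3x3) and "t" (3): a world point X has camera coordinates R X + t; the wrist camera has in their place "hand_eye" (4x4, takes a point from camera to tool coordinates, whose origin is the TCP and whose axes are the flange's). Camera axes: x right, y down, z forward; pixel columns grow to the right and rows downward; lengths in m; the calibration is good to about 2 mm. A picture is of the moment at which its call begins: read the wrist's pose just before it. There is no depth.
- order.job_done(): hands the job in; it is judged then, once.
The state is a dict: "t": time; "qpos": joint angles; "joint_velocities": joint speeds; "joint_efforts": joint torques, N m; "ee_pos": TCP position; "ee_rot": TCP orientation; "wrist_force": force on the tool from outside, world axes, zero at the start; "wrist_torque": the same for the moment, N m; "gripper_width": opening from 0.0 (shut) to 1.0 (fully open); "finger_force": force on a finger pad.
Only numpy, scipy, OpenCV 4.12 (cv2) and the standard library are available. Lean on these libraries where they do the work, as an engineer would, in place of code of your own. Each camera call takes 0.05 s, during which the arm holds its last target. There are 200 camera calls.

### The job

Get the measuring bench ready for the next job. Zero the length gauge: lay the brass setting bar in the gauge's trough, slide the jaw up until it stops with the bar held between jaw and anvil, and with the jaw still closed on it hold the red recessed zero button fully down for about a second with the tip of the stylus. Afterwards put the stylus back upright in its stand, slide the jaw back fully open and return the setting bar to its cradle; by the end every steel spacer bar must also lie flat in the tray row made for its length, spanning the row from wall to wall, and everything else on the bench is left alone.

Things in the scene. Friction and masses are not known exactly. Their poses are not given: they have to be found in the camera images.
- gauge: Length gauge, fixed: grey bed 110 (x) x 340 (y) x 22 mm; origin under its centre, y the measuring line. Steel rail, top at z 30. At -y the head (top z 72) with display and zero button; its anvil faces +y, face at y = -85. Lips 4 mm high, 26 apart, form a trough on the rail for 60 mm from the anvil; a 100 mm bar lying in it against the anvil has its centre at (0, -35, 42.5) mm. End stop at +y.
- jaw (a joint): Sliding jaw of the gauge (blue saddle, 74 x 60 mm, top 58 mm above the bench). Value = open gap in m between the fixed anvil's face and the jaw's face; 0 closed, 0.15 fully open against the end stop. Slides along gauge y (+y opens) with about 2.5 N of friction and stays where it is left.
- jaw_grip (a point): Middle of the black upright thumb grip on top of the jaw (30 mm in gauge x, 16 mm thick in gauge y, from 58 to 90 mm above the bench); this point is 77.5 mm above the bench and moves with the jaw.
- zero_button (a joint): Spring zero button of the gauge: travel in m, 0 up, 0.005 fully down; needs 1.4 N to start and 5 N to go fully down, and springs back.
- zero_top (a point): Centre of the top of the red zero button, 11.6 mm across, at the bottom of a vertical round hole of 14 mm in the top of the gauge's head, 10 mm below the surface, its mouth ringed in red: gauge frame (-28, -130, 62) mm. It goes down with the button. Too deep and narrow for a finger.
- stylus: Stylus, 0.07 kg: yellow handle 15 mm across, dark collar (22 across, 5 thick) below it, then a steel shank (9, then 6 mm across) 55 mm long with a round tip. Origin on the axis at the collar's underside, z from tip to handle; handle from 5 to 70 mm along z. Starts upright in the stand's hole, hanging by its collar.
- stylus_tip (a point): The stylus's tip, 55 mm below its origin along its axis.
- stand_hole (a point): Centre of the mouth of the vertical hole, 14 mm wide, that goes right through the stylus stand, a fixed aluminium block 50 x 50 x 62 mm; in its top face, 62 mm above the bench, z up.
- setting_bar: Setting bar (length standard): brass-coloured bar 100 x 16 x 25 mm with a black band round its middle, 0.31 kg; origin at its middle, x along its length, z up. Starts lying in its cradle with the 25 mm side upright.
- cradle_in (a point): Centre of the inner floor, 4 mm above the bench, of the setting bar's fixed blue plastic cradle: an open tray, inside 116 (x) x 36 (y) mm, walls 4 mm thick with tops 12 mm above the bench; x along its length, z up.
- tray: Fixed sorting tray 124 (x) x 298 (y) mm: red walls 4 mm thick, tops 12 mm above the bench; black floor 4 mm up; origin under its centre. Three rows side by side along y, each 116 mm in x; bars lie along tray y, up to two beside each other. Row centres (x = 0): 60 mm bars y = -108 mm (row 74 mm long in y), 80 mm bars y = -20 (94), 100 mm bars y = +88 (114).
- bar60a: ground bright-steel spacer bar, 60 x 16 x 25 mm (length x width x height), about 0.19 kg, lying free on the bench at the start with its 25 mm side upright; origin at its middle (12.5 mm above what it lies on), x along its length, z up. May be absent.
- bar60b: ground bright-steel spacer bar, 60 x 16 x 25 mm (length x width x height), about 0.19 kg, lying free on the bench at the start with its 25 mm side upright; origin at its middle (12.5 mm above what it lies on), x along its length, z up. May be absent.
- bar80a: ground bright-steel spacer bar, 80 x 16 x 25 mm (length x width x height), about 0.25 kg, lying free on the bench at the start with its 25 mm side upright; origin at its middle (12.5 mm above what it lies on), x along its length, z up. May be absent.
- bar80b: ground bright-steel spacer bar, 80 x 16 x 25 mm (length x width x height), about 0.25 kg, lying free on the bench at the start with its 25 mm side upright; origin at its middle (12.5 mm above what it lies on), x along its length, z up. May be absent.
- bar100a: ground bright-steel spacer bar, 100 x 16 x 25 mm (length x width x height), about 0.31 kg, lying free on the bench at the start with its 25 mm side upright; origin at its middle (12.5 mm above what it lies on), x along its length, z up. May be absent.
- bar100b: ground bright-steel spacer bar, 100 x 16 x 25 mm (length x width x height), about 0.31 kg, lying free on the bench at the start with its 25 mm side upright; origin at its middle (12.5 mm above what it lies on), x along its length, z up. May be absent.
- caliper_case: bystander: black caliper case 220 x 90 x 28 mm with a dial caliper on it, beyond the gauge; origin under its centre
- jar: bystander: white jar with a blue lid, 66 mm across, 72 mm high, beyond the gauge; origin under its centre
- tool_holder: bystander: dark steel tool holder standing up, 52 mm across, 100 mm high, beyond the gauge; origin under its centre
- notebook: bystander: black notebook 90 x 130 x 14 mm, near the robot on its right; origin under its centre
- setup_block: bystander: steel block 50 x 75 x 25 mm with three holes, near the robot on its left; origin under its centre
Things that resemble listed ones, but are neither listed nor needed, are in the scene too. Of the things like the part that bears stand_hole, leave any that is green, orange or pink; of the rest the larger one is meant.

How it is judged:
By the outcome, as a careful person would: the job done as asked, in the order asked, and still so for the second after the job is handed in, with the robot touching nothing.
Of bar60a, bar60b, bar80a, bar80b, bar100a, bar100b only 3 to 5 are there at a start; the rules pass over those that are not, and their reading is None.
At some moment in a run one of bar60a, bar60b, bar80a, bar80b, bar100a, bar100b may be knocked a few centimetres aside while the robot is not near it.
It also fails if it takes over 210 s, if anything falls off the work surface, if the arm or the gripper's body presses on something with over 40 N, if the wrist force passes 120 N, or if a joint passes its speed limit or range.

## Working session

There is one attempt and no reset: what is moved stays moved. The work goes in short steps, Python scripts to look and compute and a tool call to move; the robot and the scene stay as the last step left them, time stands still between calls to the robot, and variables do not carry over. Pictures are saved under pics/ and viewed, at most 14 in all, crops included, and the job is handed in when it is done.

Besides the shell and the picture viewer there is one more tool, called in YAML: its name, and indented under it one key for each argument. arm_command: Moves the arm, as the interface text tells. Its arguments: {"type":"object","properties":{"increments":{"type":"array"},"newtons":{"type":"number"}},"required":["increments"]}

```bash
ls; mkdir -p pics
python3 - <<'E'
from bench import monitor,snapshot
import cv2,numpy as np
s=monitor.observe()
for k,v in s.items(): print(k,np.round(v,4))
for n in("top","scene"):
    d=snapshot(n); cv2.imwrite(f"pics/{n}0.png",cv2.resize(d["image"][...,::-1],None,fx=1.5,fy=1.5,interpolation=cv2.INTER_CUBIC))
    print(n,d["mtx"].tolist(),d["D"],d["R"],d["t"])
    np.savez(f"pics/{n}0.npz",**d)
d=snapshot("wrist");print(d["hand_eye"],d["mtx"],d["D"])
E
```

```text
pics
t 0.0
qpos [-0.9498  0.5019 -0.4268  1.5515  0.2208  1.1383 -0.2103]
joint_velocities [-0.0009 -0.0001  0.0023 -0.0014 -0.0006 -0.001  -0.0004]
joint_efforts [ 8.00000e-04 -5.66587e+01 -5.81610e+00 -2.79112e+01 -6.88000e-02
  3.10000e-02  2.00000e-04]
ee_pos [0.2274 0.6081 0.2035]
ee_rot [-0.5588 -3.0911  0.0031]
wrist_force [ 0.4793 -0.4574 -0.0255]
wrist_torque [-0.0124  0.0046 -0.0361]
finger_force 0.0
gripper_width 0.9967
top [[410.0710843175116, 0.0, 252.64605371069828], [0.0, 410.0710843175116, 198.29218055783025], [0.0, 0.0, 1.0]] [-0.03507813  0.          0.          0.          0.        ] [[-0.0186863  -0.99975567  0.01180787]
 [-0.99402553  0.01730638 -0.10776706]
 [ 0.10753638 -0.01375109 -0.99410605]] [-0.00351372  0.54795683  1.10777129]
scene [[420.933980562396, 0.0, 253.7872229375125], [0.0, 420.933980562396, 186.95007682702018], [0.0, 0.0, 1.0]] [-0.02904584  0.          0.          0.          0.        ] [[ 0.25962781  0.9656464  -0.01097432]
 [ 0.80181642 -0.22188549 -0.55484886]
 [-0.53822285  0.13525481 -0.83187878]] [-0.11909276 -0.41107486  1.51181681]
[[ 3.03076671e-04 -9.50855801e-01 -3.09633903e-01  8.39578704e-02]
 [ 9.99999953e-01  3.01497331e-04  5.29534071e-05  1.20444419e-05]
 [ 4.30027412e-05 -3.09633905e-01  9.50855848e-01 -1.79048658e-01]
 [ 0.00000000e+00  0.00000000e+00  0.00000000e+00  1.00000000e+00]] [[274.92671061   0.         253.77896515]
 [  0.         274.92671061 190.68626157]
 [  0.           0.           1.        ]] [-0.03049734  0.          0.          0.          0.        ]
```

View pics/top0.png

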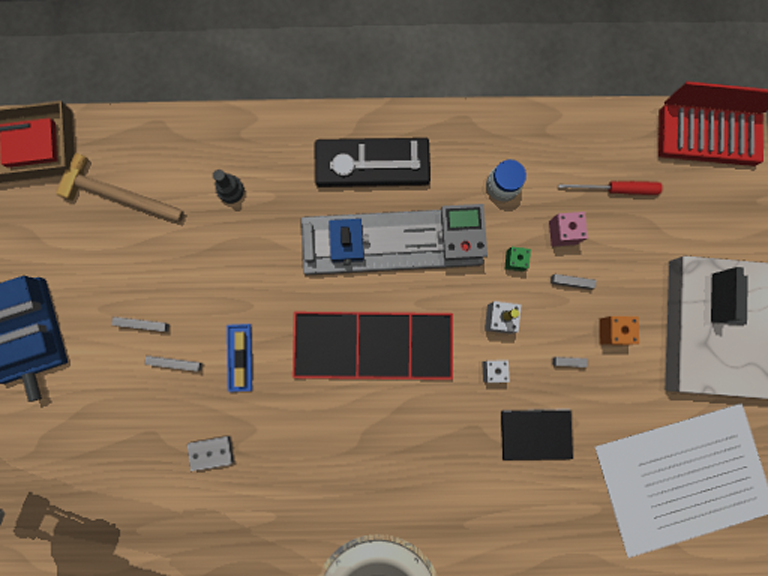

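View pics/scene0.png

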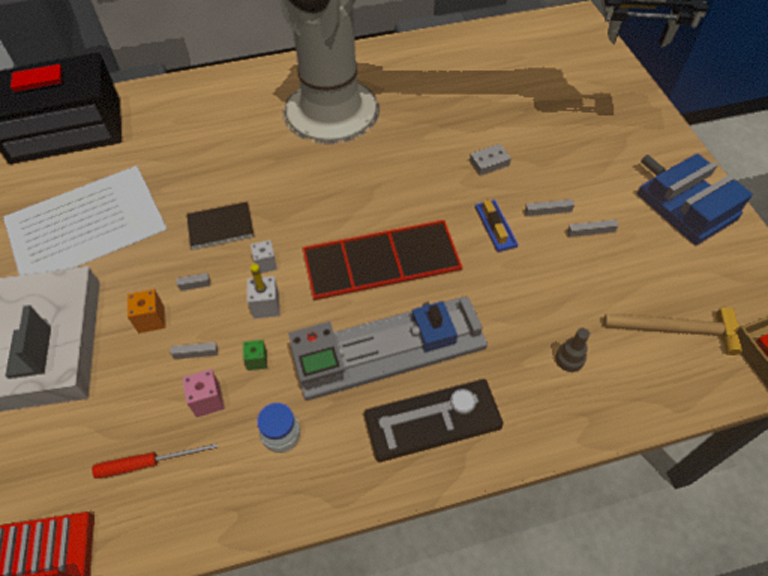

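The top view shows the gauge with its head on the right (button near 466,246) and jaw at 347,240. The tray is at 373,346 with its 100 row on the left, the setting bar in its cradle at 240,357, and the stylus stand is the larger white block at 505,318. There are four spacer bars: two about 100 mm long at (140,325) and (173,365), one about 80 mm at (573,282) and one about 60 mm at (570,362).

```bash
cat > h.py <<'E'
import cv2,numpy as np
from bench import monitor,snapshot
from scipy.spatial.transform import Rotation as Ro
from scipy.optimize import minimize
class Cam:
    def __init__(s,name):
        st=monitor.observe() if name=="wrist" else None
        d=snapshot(name); s.im=d["image"]; s.K=d["mtx"]; s.D=np.array(d["D"],float)
        if st:
            T=np.eye(4);T[:3,:3]=Ro.from_rotvec(st["ee_rot"]).as_matrix();T[:3,3]=st["ee_pos"]
            W=np.linalg.inv(T@d["hand_eye"]); s.R,s.t=W[:3,:3],W[:3,3]
        else: s.R,s.t=np.array(d["R"]),np.array(d["t"])
    def proj(s,X): return cv2.projectPoints(np.array(X,float).reshape(-1,3),cv2.Rodrigues(s.R)[0],s.t,s.K,s.D)[0][:,0]
    def back(s,uv,z):
        p=cv2.undistortPoints(np.array(uv,float).reshape(-1,1,2),s.K,s.D)[:,0]
        r=np.c_[p,np.ones(len(p))]@s.R; c=-s.R.T@s.t
        return (c+r*((z-c[2])/r[:,2])[:,None])
    def save(s,n,box=None,f=1.5):
        im=s.im if box is None else s.im[box[1]:box[3],box[0]:box[2]]
        cv2.imwrite(f"pics/{n}.png",cv2.resize(im[...,::-1],None,fx=f,fy=f,interpolation=cv2.INTER_CUBIC))
def corners(p,L,W,z0,z1):
    c,s_=np.cos(p[2]),np.sin(p[2])
    return np.array([[p[0]+c*a*L/2-s_*b*W/2,p[1]+s_*a*L/2+c*b*W/2,z] for z in(z0,z1) for a in(-1,1) for b in(-1,1)])
def fit(cam,mask,p0,L,W,z0,z1):
    "pose (x,y,yaw) of a box whose silhouette best covers mask (3x supersampled)"
    F=4; ys,xs=np.nonzero(mask); x0,y0=xs.min()-15,ys.min()-15; w,h=xs.max()-x0+15,ys.max()-y0+15
    M=cv2.resize(mask.astype(np.float32)[max(y0,0):y0+h,max(x0,0):x0+w],None,fx=F,fy=F,interpolation=cv2.INTER_LINEAR)
    x0,y0=max(x0,0),max(y0,0)
    def cost(q):
        p=[q[0]/1e3,q[1]/1e3,q[2]/50]
        uv=(cam.proj(corners(p,L,W,z0,z1))-[x0,y0]+.5)*F-.5
        I=np.zeros(M.shape,np.float32); cv2.fillConvexPoly(I,cv2.convexHull(np.round(uv*16).astype(np.int32)),1.,shift=4)
        return np.abs(I-M).sum()/I.sum()
    q0=np.array([p0[0]*1e3,p0[1]*1e3,p0[2]*50])
    r=minimize(cost,q0,method="Nelder-Mead",options=dict(initial_simplex=np.vstack([q0,q0+[8,0,0],q0+[0,8,0],q0+[0,0,8]]),xatol=.02,fatol=1e-4))
    r=minimize(cost,r.x,method="Nelder-Mead",options=dict(initial_simplex=np.vstack([r.x,r.x+[3,0,0],r.x+[0,3,0],r.x+[0,0,4]]),xatol=.02,fatol=1e-4))
    return r.x[0]/1e3,r.x[1]/1e3,np.degrees(r.x[2]/50),r.fun
def blobs(cam,m,amin,amax):
    n,l,st,c=cv2.connectedComponentsWithStats(m.astype(np.uint8))
    return [(l==i,c[i],st[i]) for i in range(1,n) if amin<st[i,4]<amax]
def steel(im): 
    f=im.astype(int); return (f.max(2)-f.min(2)<28)&(f.max(2)>75)
E
python3 - <<'E'
from h import *
c=Cam("top"); m=steel(c.im)
for b,ce,st in blobs(c,m,80,6000):
    r=cv2.minAreaRect(np.argwhere(b)[:,::-1].astype(np.float32)); w=c.back(ce,0.02)[0]
    print(np.round(ce),st[4],np.round(r[1]),round(r[2]),np.round(w,3))
f=c.im.astype(int); 
print('tray red');
red=(f[...,0]>130)&(f[...,1]<70)
for b,ce,st in blobs(c,red,60,6000): print(np.round(ce),st)
blue=(f[...,2]>110)&(f[...,0]<70)
for b,ce,st in blobs(c,blue,60,6000): print('blue',np.round(ce),st,np.round(c.back(ce,0.012)[0],3))
R=Ro.from_rotvec(monitor.observe()["ee_rot"]).as_matrix();print(R.round(3))
E
```

```text
[507.  20.] 91 [12.  8.] 90 [ 1.077 -0.794  0.02 ]
[146.  62.] 109 [27. 12.] 0 [0.953 0.29  0.02 ]
[247. 107.] 507 [19. 59.] 85 [ 0.812 -0.003  0.02 ]
[334. 125.] 136 [23. 17.] 45 [ 0.757 -0.249  0.02 ]
[262. 160.] 3277 [ 40. 123.] 86 [ 0.658 -0.042  0.02 ]
[482. 222.] 4460 [59. 93.] 2 [ 0.47 -0.66  0.02]
[383. 187.] 156 [30.  5.] 8 [ 0.575 -0.381  0.02 ]
[ 11. 206.] 119 [ 5. 23.] 73 [0.54  0.667 0.02 ]
[336. 211.] 275 [19. 20.] 7 [ 0.508 -0.246  0.02 ]
[ 92. 216.] 204 [35.  6.] 5 [0.508 0.434 0.02 ]
[ 12. 222.] 132 [ 5. 27.] 72 [0.494 0.659 0.02 ]
[115. 242.] 225 [35.  6.] 7 [0.434 0.371 0.02 ]
[380. 241.] 135 [ 6. 23.] 90 [ 0.423 -0.366  0.02 ]
[332. 247.] 200 [14. 15.] 90 [ 0.409 -0.23   0.02 ]
[139. 302.] 521 [19. 28.] 81 [0.269 0.301 0.02 ]
[251. 373.] 1356 [70. 25.] 0 [0.076 0.    0.02 ]
tray red
[485.  57.] [458  55  54   6  78]
[473.  92.] [443  71  66  36 840]
[17. 94.] [  0  79  35  30 827]
[424. 124.] [408 121  33   7 188]
[251. 230.] [196 208 106  45 406]
blue [340. 116.] [330 107  20  19 311] [ 0.785 -0.27   0.012]
blue [230. 159.] [220 146  22  27 422] [0.664 0.048 0.012]
blue [159. 238.] [152 216  16  45 313] [0.444 0.25  0.012]
[[-0.937  0.35  -0.   ]
 [ 0.35   0.937 -0.001]
 [ 0.    -0.001 -1.   ]]
```

Run:
```python
from h import *
c=Cam("top"); m=steel(c.im)
for L in (.06,.08,.1):
  for ce in((92,216),(115,242),(383,187),(380,241)):
    b=[b for b,k,_ in blobs(c,m,80,400) if np.hypot(*(k-ce))<4][0]
    w=c.back(ce,.02)[0]; r=fit(c,b,(w[0],w[1],np.pi/2-.1),L,.016,0,.025)
    if r[3]<.35: print(L,ce,np.round(r,3))
f=c.im.astype(int); red=(f[...,0]>130)&(f[...,1]<70)
def fill(b): 
    o=np.zeros(b.shape,np.uint8); cs,_=cv2.findContours(b.astype(np.uint8),0,2); cv2.drawContours(o,cs,-1,1,-1); return o
b=[b for b,k,s in blobs(c,red,60,6000) if np.hypot(*(k-[251,230]))<5][0]
print('tray',np.round(fit(c,fill(b),(.45,.0,0),.124,.298,0,.012),4))
blue=(f[...,2]>100)&(f[...,0]<80)&(f[...,2]-f[...,0]>50)
b=[b for b,k,s in blobs(c,blue,60,6000) if np.hypot(*(k-[159,238]))<5][0]
print('cradle',np.round(fit(c,fill(b),(.444,.25,0),.124,.044,0,.012),4))
b=[b for b,k,s in blobs(c,m,60,6000) if np.hypot(*(k-[336,211]))<5][0]
print('stand',np.round(fit(c,cv2.morphologyEx(fill(b),3,np.ones((9,9))),(.508,-.246,0),.05,.05,0,.062),4))
b=[b for b,k,s in blobs(c,m,60,6000) if np.hypot(*(k-[262,160]))<5][0]
r=cv2.minAreaRect(np.argwhere(b)[:,::-1].astype(np.float32)); print(r)
g=c.im[128:190,190:335]; cv2.imwrite("pics/gz.png",cv2.resize(g[...,::-1],None,fx=5,fy=5,interpolation=cv2.INTER_CUBIC))
```

```text
0.06 (380, 241) [ 0.422 -0.367 85.141  0.191]
0.08 (92, 216) [ 0.508  0.434 82.637  0.207]
0.08 (115, 242) [ 0.434  0.372 81.457  0.233]
0.08 (383, 187) [ 0.576 -0.381 81.779  0.306]
0.1 (92, 216) [ 0.508  0.438 82.233  0.205]
0.1 (115, 242) [ 0.434  0.374 81.114  0.177]
tray [ 4.6090e-01 -5.0000e-04 -1.7938e+00  3.8780e-01]
cradle [0.4426 0.2496 1.0459 0.0981]
stand [ 0.5073 -0.2432 -9.2038  0.2212]
((262.0058898925781, 159.43434143066406), (39.732975006103516, 122.93812561035156), 85.64891815185547)
```

View pics/gz.png

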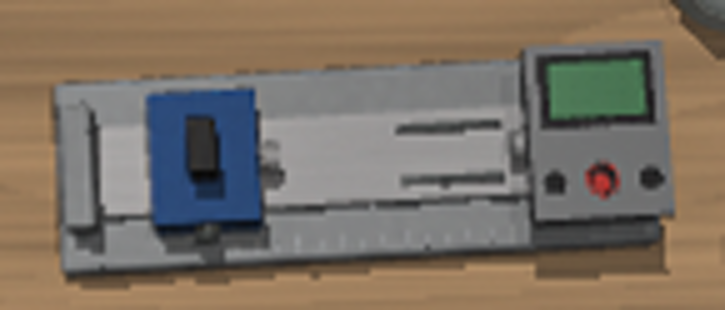

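The zoomed crop shows the gauge bed's left corners at about (201,145) and (203,182) in the full image, and the button at (310,164). Next I'm squaring the tool up and moving over the left-hand bars and the cradle.

arm_command:
  increments:
    - [-0.281, -0.117, -0.047, 0, 0, 69.5, 1]
    - [-0.281, -0.117, -0.047, 0, 0, 69.5, 1]
    - [-0.281, -0.117, -0.047, 0, 0, 69.5, 1]
    - [-0.281, -0.117, -0.047, 0, 0, 69.5, 1]
    - [-0.281, -0.117, -0.047, 0, 0, 69.5, 1]
    - [-0.281, -0.117, -0.047, 0, 0, 69.5, 1]
    - [-0.281, -0.117, -0.047, 0, 0, 69.5, 1]
    - [-0.281, -0.117, -0.047, 0, 0, 69.5, 1]
    - [-0.281, -0.117, -0.047, 0, 0, 69.5, 1]
    - [-0.281, -0.117, -0.047, 0, 0, 69.5, 1]
    - [-0.281, -0.117, -0.047, 0, 0, 69.5, 1]
    - [-0.281, -0.117, -0.047, 0, 0, 69.5, 1]

```text
t: 1.45
ee_pos: [0.4493, 0.4013, 0.2514]
ee_rot: [-2.218, -2.225, 0.0]
wrist_force: [0.0, 0.1, -0.1]
gripper_width: 0.999
finger_force: 0.0
```

Run:
```python
from h import *
s=monitor.observe(); print(s["ee_pos"],Ro.from_rotvec(s["ee_rot"]).as_matrix().round(3),s["joint_velocities"].round(3),s["qpos"])
c=Cam("wrist"); c.save("w1")
```

```text
[0.44930069 0.40133848 0.251405  ] [[-0.003  1.    -0.   ]
 [ 1.     0.003  0.   ]
 [ 0.    -0.    -1.   ]] [ 0.001  0.001  0.002 -0.004 -0.002 -0.001 -0.009] [-0.67571096  0.34540724 -0.12551436  1.63103404  0.04585708  1.16824174
 -0.80883641]
```

View pics/w1.png

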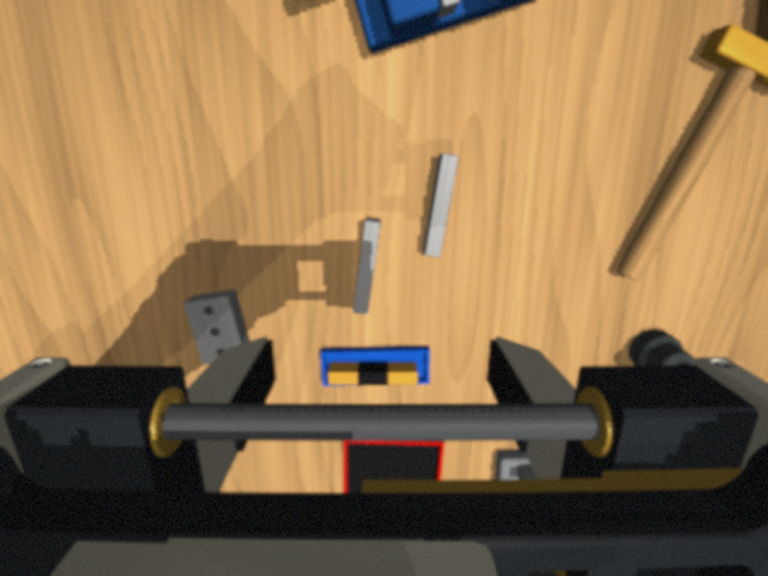

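The wrist view shows both left bars (top faces near 367,265 and 440,205), the cradle with the setting bar (375,367), and the tray's edge at the bottom. The gripper hides the rest of the bottom.

```bash
cat >> h.py <<'E'
def lowsat(im,s=55,v=50):
    h=cv2.cvtColor(im,cv2.COLOR_RGB2HSV); return (h[...,1]<s)&(h[...,2]>v)
def bar_near(c,xy,yaw=1.5,L=None,mask=None,amin=150,tol=.03,W=.016,z0=0,z1=.025):
    m=lowsat(c.im) if mask is None else mask; uv=c.proj([xy[0],xy[1],(z0+z1)/2])[0]
    bs=sorted(blobs(c,m,amin,30000),key=lambda b:np.hypot(*(b[1]-uv)))[0]
    out=[np.r_[l,fit(c,bs[0],(xy[0],xy[1],yaw),l,W,z0,z1)] for l in ([L] if L else (.06,.08,.1))]
    return min(out,key=lambda r:r[4]),bs[2]
E
python3 - <<'E'
from h import *
c=Cam("wrist")
for xy in((.434,.373),(.508,.436)):
    r,s=bar_near(c,xy,1.43); print(np.round(r,4),s)
f=c.im.astype(int); blue=(f[...,2]>100)&(f[...,2]-f[...,0]>60); 
m=cv2.morphologyEx(blue.astype(np.uint8),cv2.MORPH_CLOSE,np.ones((15,15)))
r,s=bar_near(c,(.4426,.25),0,.124,m,W=.044,z1=.012); print('cradle',np.round(r,4),s)
h=cv2.cvtColor(c.im,cv2.COLOR_RGB2HSV)
u=c.proj([.4426,.25,.02])[0].astype(int);print(u,h[u[1]-8:u[1]+9,u[0]-22])
uv=np.array([[328,363],[417,363],[417,384],[328,384]])/1.5
print(c.back(uv,.029).round(4)) # brass top corners
E
```

```text
[ 0.1     0.4337  0.3704 81.7172  0.1535] [236 146  17  63 603]
[ 0.1     0.5081  0.4345 82.5859  0.1317] [283 103  22  68 803]
cradle [0.124  0.4431 0.2491 0.7343 0.5843] [214 232  72  25 788]
[249 247] [[108 228 192]
 [111 191 174]
 [116 121 124]
 [  6  43  83]
 [ 19 158  89]
 [ 18 170  96]
 [ 19 195  93]
 [ 20 183  96]
 [ 19 190 137]
 [ 19 186 193]
 [ 20 187 224]
 [ 20 182 232]
 [ 20 186 232]
 [ 20 181 234]
 [ 20 182 234]
 [ 20 178 231]
 [ 18 146 218]]
[[0.3925 0.266  0.029 ]
 [0.4897 0.2663 0.029 ]
 [0.4906 0.2401 0.029 ]
 [0.3915 0.2397 0.029 ]]
```

arm_command:
  increments:
    - [-0.152, -0.006, 0.09, 0, 0, -90, 1]
    - [-0.152, -0.006, 0.09, 0, 0, -90, 1]
    - [-0.152, -0.006, 0.09, 0, 0, -90, 1]
    - [-0.152, -0.006, 0.09, 0, 0, -90, 1]
    - [-0.152, -0.006, 0.09, 0, 0, -90, 1]
    - [-0.152, -0.006, 0.09, 0, 0, -90, 1]
    - [-0.152, -0.006, 0.09, 0, 0, -90, 1]
    - [-0.152, -0.006, 0.09, 0, 0, -90, 1]
    - [-0.152, -0.006, 0.09, 0, 0, -90, 1]
    - [-0.152, -0.006, 0.09, 0, 0, -90, 1]
    - [-0.152, -0.006, 0.09, 0, 0, -90, 1]
    - [-0.152, -0.006, 0.09, 0, 0, -90, 1]

```text
t: 2.75
ee_pos: [0.4439, 0.2489, 0.1616]
ee_rot: [-0.002, 3.141, 0.0]
wrist_force: [0.3, -0.2, 0.1]
gripper_width: 1.0
finger_force: 0.0
```

Run:
```python
from h import *
s=monitor.observe(); print(s["ee_pos"],s["ee_rot"].round(3))
c=Cam("wrist"); c.save("w2",(100,80,420,260),2.5)
h=cv2.cvtColor(c.im,cv2.COLOR_RGB2HSV)
m=(h[...,0]>14)&(h[...,0]<26)&(h[...,1]>165)&(h[...,2]>60)
for b,k,st in blobs(c,m,100,20000):print(k,st,c.back(k,.029))
m=cv2.morphologyEx(m.astype(np.uint8),cv2.MORPH_CLOSE,np.ones((1,31)))
r,st=bar_near(c,(.442,.25),0,.1,m,z0=.004,z1=.029);print(r.round(4),st)
```

```text
[0.44391825 0.2489233  0.16158273] [-2.000e-03  3.141e+00  0.000e+00]
[251.42125984 143.70866142] [247 130  11  30 254] [[0.40558879 0.24611134 0.029     ]]
[108.27659574 281.19503546] [100 259  23  46 282] [[0.59049417 0.05214552 0.029     ]]
[399.25092251 282.25461255] [386 259  22  45 271] [[0.59179635 0.44635467 0.029     ]]
[385.86457591 321.57091946] [ 243  313  250   16 1403] [[0.65884284 0.43880621 0.029     ]]
[0.1    0.4432 0.2467 0.4125 0.5647] [247 130  11  30 268]
```

View pics/w2.png

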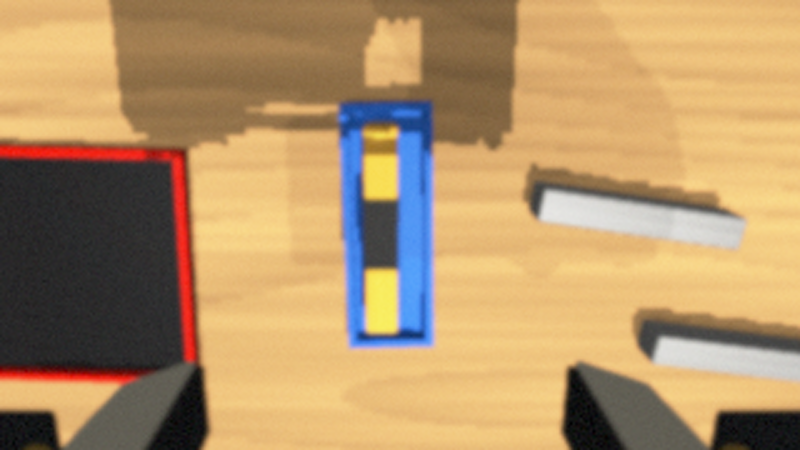

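The crop shows the setting bar's top face with corners near (362,124), (398,124), (399,335) and (364,333), sitting slightly off-centre in the cradle. The tray's left end is also in view.

Run:
```python
from h import *
c=Cam("wrist")
q=lambda l,z:c.back(np.array(l)/2.5+[100,80]-.3,z).round(4)
a=q([(362,124),(398,124),(399,335),(364,333)],.029);print(a,a.mean(0))
a=q([(341,101),(432,101),(432,346),(350,347)],.012);print(a,a.mean(0))
print(q([(186,150),(199,372)],.012))
```

```text
[[0.3895 0.2385 0.029 ]
 [0.3895 0.2546 0.029 ]
 [0.491  0.2555 0.029 ]
 [0.49   0.2384 0.029 ]] [0.44    0.24675 0.029  ]
[[0.3806 0.2283 0.012 ]
 [0.3806 0.2706 0.012 ]
 [0.5044 0.2731 0.012 ]
 [0.5049 0.2305 0.012 ]] [0.442625 0.250625 0.012   ]
[[0.403  0.1541 0.012 ]
 [0.5193 0.1505 0.012 ]]
```

arm_command:
  increments:
    - [0.004, -0.002, 0.05, 0, 0, 0, 0.5]
    - [0.004, -0.002, 0.09, 0, 0, 0, 0.5]
    - [0.004, -0.002, 0.12, 0, 0, 0, 0.5]
    - [0.004, -0.002, 0.146, 0, 0, 0, 0.5]
    - [0.004, -0.002, 0.146, 0, 0, 0, 0.5]
    - [0.004, -0.002, 0.146, 0, 0, 0, 0.05]
    - [0.004, -0.002, 0.146, 0, 0, 0, 0.05]
    - [0.004, -0.002, 0.146, 0, 0, 0, 0.05]
    - [0.004, -0.002, 0.146, 0, 0, 0, 0.05]
    - [0.004, -0.002, 0.146, 0, 0, 0, 0.05]
    - [0.004, -0.002, 0.146, 0, 0, 0, 0.05]
    - [0.004, -0.002, 0.146, 0, 0, 0, 0.05]
  newtons: 30

```text
t: 4.05
ee_pos: [0.4399, 0.2468, 0.0157]
ee_rot: [0.0, 3.141, 0.0]
wrist_force: [-0.8, 0.1, 0.2]
gripper_width: 0.059
finger_force: 0.0
```

Run:
```python
from h import *
s=monitor.observe(); print(s["gripper_width"],s["finger_force"],s["ee_pos"])
c=Cam("wrist"); d=Cam("scene").im[110:190,280:400]
a=cv2.resize(c.im[60:384,80:440],None,fx=1.2,fy=1.2); b=cv2.resize(d,None,fx=3.2,fy=3.2)
o=np.zeros((max(a.shape[0],b.shape[0]),a.shape[1]+b.shape[1],3),np.uint8);o[:a.shape[0],:a.shape[1]]=a;o[:b.shape[0],a.shape[1]:]=b
print(o.shape);cv2.imwrite("pics/w3.png",o[:600,:800,::-1])
```

```text
0.05921909245887544 0.0 [0.43989503 0.24684895 0.01567355]
(389, 816, 3)
```

View pics/w3.png

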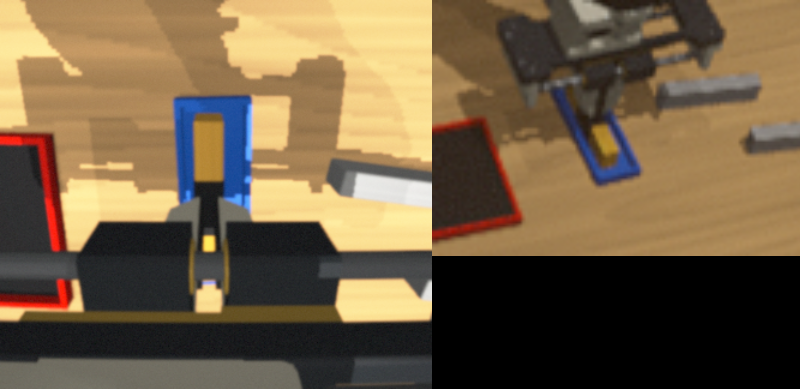

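The pads seem to straddle the bar, but the opening reads 5 mm with no force. I'll test by closing fully, before lifting.

arm_command:
  increments:
    - [0, 0, 0, 0, 0, 0, 0]
    - [0, 0, 0, 0, 0, 0, 0]
    - [0, 0, 0, 0, 0, 0, 0]
  newtons: 30

```text
t: 4.45
ee_pos: [0.4398, 0.2468, 0.0155]
ee_rot: [0.0, -3.141, 0.0]
wrist_force: [-0.1, -0.8, 0.5]
gripper_width: 0.004
finger_force: 0.0
```

Run:
```python
from h import *
c=Cam("wrist"); a=c.im[130:320,180:330]; b=Cam("scene").im[95:180,290:400]
a=cv2.resize(a,(450,570),interpolation=cv2.INTER_CUBIC); b=cv2.resize(b,(350,270),interpolation=cv2.INTER_CUBIC)
o=np.zeros((570,800,3),np.uint8);o[:,:450]=a;o[:270,450:]=b
cv2.imwrite("pics/w4.png",o[...,::-1])
print(c.proj([[.44,.2468,.0155],[.44,.2388,.029],[.44,.2548,.029]]))
```

```text
[[253.94687018 225.16509757]
 [241.98553587 233.82210306]
 [265.94514955 233.82589507]]
```

View pics/w4.png

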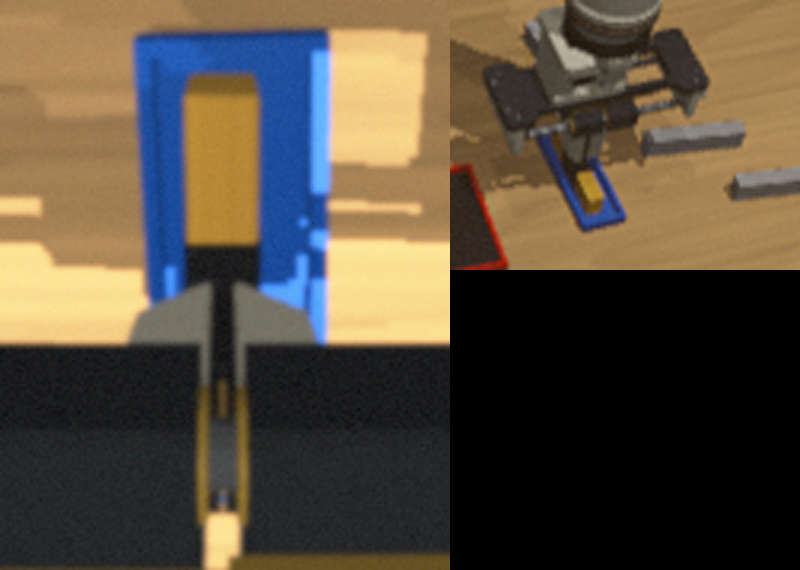

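The fingertips appear to end about 19 mm short of the reported TCP: they closed above the bar's top without touching it. I'll reopen, go down a little at a time and watch the force.

arm_command:
  increments:
    - [0, 0, -0.01, 0, 0, 0, 0.5]
    - [0, 0, -0.01, 0, 0, 0, 0.5]
    - [0, 0, -0.01, 0, 0, 0, 0.5]
    - [0, 0, -0.01, 0, 0, 0, 0.5]
    - [0, 0, -0.01, 0, 0, 0, 0.5]
    - [0, 0, 0.003, 0, 0, 0, 0.5]
    - [0, 0, 0.008, 0, 0, 0, 0.5]
    - [0, 0, 0.012, 0, 0, 0, 0.5]
    - [0, 0, 0.012, 0, 0, 0, 0.5]

```text
t: 5.45
ee_pos: [0.439, 0.2465, 0.0024]
ee_rot: [0.0, -3.14, 0.001]
wrist_force: [-0.6, 0.3, -0.7]
gripper_width: 0.501
finger_force: 0.0
```

arm_command:
  increments:
    - [0, 0, 0, 0, 0, 0, 0]
    - [0, 0, 0, 0, 0, 0, 0]
    - [0, 0, 0, 0, 0, 0, 0]
    - [0, 0, 0, 0, 0, 0, 0]
    - [0, 0, 0, 0, 0, 0, 0]
    - [0, 0, 0, 0, 0, 0, 0]
    - [0, 0, 0, 0, 0, 0, 0]
  newtons: 30

```text
t: 6.15
ee_pos: [0.44, 0.2469, 0.0037]
ee_rot: [-0.0, 3.141, 0.0]
wrist_force: [0.2, -0.1, 2.3]
gripper_width: 0.163
finger_force: 30.0
```

arm_command:
  increments:
    - [0, 0, 0, 0, 0, 0, 0.3]
    - [0, 0, 0, 0, 0, 0, 0.3]
    - [0, 0, 0.005, 0, 0, 0, 0.3]
    - [0, 0, 0.005, 0, 0, 0, 0.3]
    - [0, 0, 0.005, 0, 0, 0, 0]
    - [0, 0, 0.005, 0, 0, 0, 0]
    - [0, 0, 0.005, 0, 0, 0, 0]
    - [0, 0, 0.005, 0, 0, 0, 0]
  newtons: 40

```text
t: 6.95
ee_pos: [0.4397, 0.2468, -0.0016]
ee_rot: [0.0, -3.141, -0.0]
wrist_force: [0.3, 0.6, -3.1]
gripper_width: 0.165
finger_force: 40.0
```

Run:
```python
from h import *
s=monitor.observe(); print(s["gripper_width"],s["finger_force"],s["ee_pos"],s["wrist_force"])
```

```text
0.16487909289290734 39.996569752693176 [ 0.43973901  0.24684784 -0.00159607] [ 0.26307813  0.55817977 -3.10695967]
```

arm_command:
  increments:
    - [0, 0, -0.02, 0, 0, 0, 0]
    - [0, 0, -0.05, 0, 0, 0, 0]
    - [0, 0, -0.1, 0, 0, 0, 0]
    - [0, 0, -0.15, 0, 0, 0, 0]
    - [0, 0, -0.2, 0, 0, 0, 0]

```text
t: 7.45
ee_pos: [0.4388, 0.2463, 0.1998]
ee_rot: [0.0, -3.14, 0.001]
wrist_force: [0.5, 0.7, -3.1]
gripper_width: 0.167
finger_force: 40.0
```

arm_command:
  increments:
    - [-0.22, -0.367, -0.1, 0, 0, 90, 0]
    - [-0.22, -0.367, -0.1, 0, 0, 90, 0]
    - [-0.22, -0.367, -0.1, 0, 0, 90, 0]
    - [-0.22, -0.367, -0.1, 0, 0, 90, 0]
    - [-0.22, -0.367, -0.1, 0, 0, 90, 0]
    - [-0.22, -0.367, -0.1, 0, 0, 90, 0]
    - [-0.22, -0.367, -0.1, 0, 0, 90, 0]
    - [-0.22, -0.367, -0.1, 0, 0, 90, 0]
    - [-0.22, -0.367, -0.1, 0, 0, 90, 0]
    - [-0.22, -0.367, -0.1, 0, 0, 90, 0]
    - [-0.22, -0.367, -0.1, 0, 0, 90, 0]
    - [-0.22, -0.367, -0.1, 0, 0, 90, 0]

```text
t: 8.65
ee_pos: [0.6591, -0.1201, 0.2971]
ee_rot: [-2.221, -2.219, 0.002]
wrist_force: [-0.1, -0.1, -2.9]
gripper_width: 0.166
finger_force: 40.0
```

arm_command:
  increments:
    - [0, 0, 0, 0, 0, 0, 0]
    - [0, 0, 0, 0, 0, 0, 0]

```text
t: 8.85
ee_pos: [0.6595, -0.1196, 0.2981]
ee_rot: [-2.218, -2.223, 0.001]
wrist_force: [-0.1, 0.5, -3.8]
gripper_width: 0.17
finger_force: 40.0
```

Run:
```python
from h import *
s=monitor.observe(); print(s["gripper_width"],s["finger_force"],s["ee_pos"],s["ee_rot"],s["wrist_force"])
c=Cam("wrist"); c.save("w5"); np.savez("pics/w5.npz",im=c.im,R=c.R,t=c.t,K=c.K,D=c.D)
```

```text
0.17042122468694965 39.9961119890213 [ 0.65950315 -0.1196337   0.29811198] [-2.21836529e+00 -2.22339810e+00  6.38853919e-04] [-0.05487106  0.45327163 -3.80638921]
```

View pics/w5.png

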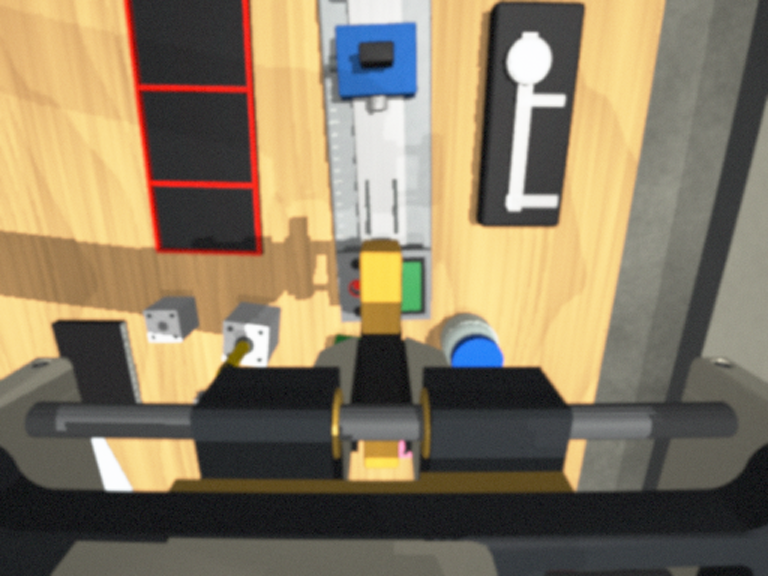

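The wrist view shows the gauge rail vertically: head at (385,287) partly behind the held bar, red button at (357,287), lips at columns 368 and 395, jaw at (377,60). The tray is at left, and the stand with the stylus is at (250,335).

Run:
```python
from h import *
c=Cam("wrist"); im=c.im; h=cv2.cvtColor(im,cv2.COLOR_RGB2HSV)
low=(h[...,1]<55)
L=[];Rr=[]
for v in range(20,160,4):
    row=low[v]; u=235
    # scan from wood inward
    l=next(u for u in range(195,260) if row[u:u+4].all()); r=next(u for u in range(310,260,-1) if row[u-3:u+1].all())
    L.append((l-.5,v)); Rr.append((r+.5,v))
A=c.back(L,.022); B=c.back(Rr,.022)
def line(P):
    k=np.polyfit(P[:,1],P[:,0],1)
    for _ in range(3):
        e=np.abs(np.polyval(k,P[:,1])-P[:,0]); P=P[e<max(.0015,np.median(e)*2)]; k=np.polyfit(P[:,1],P[:,0],1)
    return k,len(P),e.max()
for P in(A,B): k,n,e=line(P); print("edge x at y=-.04",np.polyval(k,-.04).round(4),"slope deg",np.degrees(np.arctan(-k[0])).round(2),n)
f=im.astype(int); red=(f[...,0]>110)&(f[...,1]<60)&(f[...,2]<70)
for b,k,st in blobs(c,red[150:],4,300): print('red',k+[0,150],st,c.back(k+[0,150],.072).round(4))
q=lambda l,z:c.back(np.array(l)/1.5-.2,z).round(4)
print('head',q([(338,252),(431,250),(431,319),(342,321)],.072))
print('lips',q([(368,182),(368,232),(395,180),(395,232)],.034))
print('jaw',q([(336,28),(415,23),(416,94),(341,98)],.058),'grip',q([(358,42),(394,42),(394,66),(359,67)],.09))
t=[(262,254),(158,251),(249,0),(260,184),(149,184),(251,88),(139,88)]
print('tray',q(t,.012))
print('stand',q([(225,315),(270,318),(268,365),(224,360)],.062))
```

```text
edge x at y=-.04 0.6041 slope deg 2.2 35
edge x at y=-.04 0.712 slope deg 2.42 35
red [141.87360595 163.08921933] [103   0  72  20 269] [[ 0.4908 -0.1242  0.072 ]]
red [236.88235294 189.52941176] [235  37   4   6  17] [[ 0.6337 -0.1658  0.072 ]]
head [[ 0.6165 -0.1313  0.072 ]
 [ 0.7101 -0.129   0.072 ]
 [ 0.7131 -0.2039  0.072 ]
 [ 0.6185 -0.2065  0.072 ]]
lips [[ 0.646  -0.0651  0.034 ]
 [ 0.6457 -0.118   0.034 ]
 [ 0.6743 -0.063   0.034 ]
 [ 0.675  -0.1179  0.034 ]]
jaw [[0.619  0.0717 0.058 ]
 [0.6898 0.0758 0.058 ]
 [0.6922 0.0169 0.058 ]
 [0.6221 0.0133 0.058 ]] grip [[0.6403 0.0531 0.09  ]
 [0.6703 0.0531 0.09  ]
 [0.6705 0.0348 0.09  ]
 [0.6409 0.034  0.09  ]]
tray [[ 0.5216 -0.148   0.012 ]
 [ 0.3997 -0.1445  0.012 ]
 [ 0.5295  0.1086  0.012 ]
 [ 0.5261 -0.0687  0.012 ]
 [ 0.4018 -0.0682  0.012 ]
 [ 0.5248  0.0286  0.012 ]
 [ 0.4069  0.0298  0.012 ]]
stand [[ 0.49   -0.2041  0.062 ]
 [ 0.539  -0.2075  0.062 ]
 [ 0.5319 -0.265   0.062 ]
 [ 0.4823 -0.259   0.062 ]]
```

arm_command:
  increments:
    - [0.053, 0.001, 0.04, 0, 0, -2.3, 0]
    - [0.053, 0.001, 0.09, 0, 0, -2.3, 0]
    - [0.053, 0.001, 0.14, 0, 0, -2.3, 0]
    - [0.053, 0.001, 0.18, 0, 0, -2.3, 0]
    - [0.053, 0.001, 0.21, 0, 0, -2.3, 0]
    - [0.053, 0.001, 0.21, 0, 0, -2.3, 0]
    - [0.053, 0.001, 0.21, 0, 0, -2.3, 0]
    - [0.053, 0.001, 0.21, 0, 0, -2.3, 0]

```text
t: 9.75
ee_pos: [0.6634, -0.0675, 0.0916]
ee_rot: [2.174, 2.263, 0.005]
wrist_force: [0.7, 0.1, -3.2]
gripper_width: 0.168
finger_force: 40.0
```

Run:
```python
from h import *
s=monitor.observe(); print(s["ee_pos"],s["ee_rot"],s["wrist_force"],s["gripper_width"])
c=Cam("top")
for z,l in((.022,[(201,145.2),(203.4,182.4)]),(.072,[(190+527/5,128+48/5),(190+660/5,128+41/5),(190+672/5,128+213/5),(190+540/5,128+219/5),(190+601/5,128+180/5)]),(.058,[(190+150/5,128+97/5),(190+255/5,128+89/5),(190+262/5,128+218/5),(190+155/5,128+224/5)])):
    print(z,c.back(np.array(l)-.4,z).round(4))
```

```text
[ 0.66337115 -0.06747467  0.09157741] [2.17367996 2.26278276 0.00513868] [ 0.71973898  0.08447815 -3.24330102] 0.16814559352331193
0.022 [[0.7035 0.131  0.022 ]
 [0.597  0.1247 0.022 ]]
0.072 [[ 0.7083 -0.1311  0.072 ]
 [ 0.7112 -0.2039  0.072 ]
 [ 0.6161 -0.2068  0.072 ]
 [ 0.614  -0.1353  0.072 ]
 [ 0.6348 -0.169   0.072 ]]
0.058 [[0.6877 0.0749 0.058 ]
 [0.6912 0.0173 0.058 ]
 [0.6194 0.0146 0.058 ]
 [0.6171 0.0729 0.058 ]]
```

arm_command:
  increments:
    - [0, -0.0035, 0.0, 0, 0, 0, 0]
    - [0, -0.0035, 0.02, 0, 0, 0, 0]
    - [0, -0.0035, 0.035, 0, 0, 0, 0]
    - [0, -0.0035, 0.045, 0, 0, 0, 0]
    - [0, -0.0035, 0.052, 0, 0, 0, 0]
    - [0, -0.0035, 0.058, 0, 0, 0, 0]
    - [0, -0.0035, 0.063, 0, 0, 0, 0]
    - [0, -0.0035, 0.065, 0, 0, 0, 0]
    - [0, -0.0035, 0.065, 0, 0, 0, 0]
    - [0, -0.0035, 0.065, 0, 0, 0, 0]

```text
t: 10.8
ee_pos: [0.6576, -0.0673, 0.0245]
ee_rot: [2.176, 2.265, 0.001]
wrist_force: [-3.5, 0.3, 4.9]
gripper_width: 0.166
finger_force: 40.0
```

arm_command:
  increments:
    - [0, 0, -0.001, 0, 0, 0, 0]
    - [0, 0, -0.001, 0, 0, 0, 0]
    - [0, 0, -0.001, 0, 0, 0, 0]

```text
t: 11.1
ee_pos: [0.6578, -0.0673, 0.0245]
ee_rot: [2.176, 2.265, 0.001]
wrist_force: [0.8, -0.5, -1.8]
gripper_width: 0.17
finger_force: 40.0
```

Run:
```python
from h import *
s=monitor.observe(); print(s["ee_pos"],s["wrist_force"],s["wrist_torque"])
c=Cam("wrist"); c.save("w6",(170,100,340,240),4)
print(c.proj([[.6455,-.06,.034],[.6715,-.06,.034],[.658,-.017,.055],[.65,-.017,.055],[.666,-.017,.055]]))
```

```text
[ 0.65775769 -0.06730384  0.02449194] [ 0.79268142 -0.50153185 -1.76531043] [-0.03894329  0.01191978  0.01015429]
[[235.21167121 220.76155821]
 [273.77240675 222.19314853]
 [256.90055284 166.0615497 ]
 [242.42157912 165.48892188]
 [271.3595752  166.63757711]]
```

View pics/w6.png

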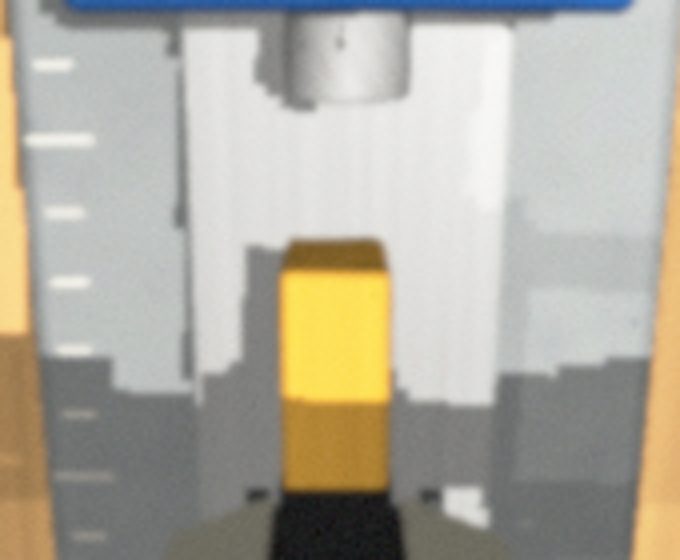

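The bar lies between the two lips, with ends visible at 258 and 432, and is seated. I'll release it, rise, and set closed fingers behind the jaw grip.

arm_command:
  increments:
    - [0, 0, 0, 0, 0, 0, 0.35]
    - [0, 0, 0, 0, 0, 0, 0.35]
    - [0, 0, 0, 0, 0, 0, 0.35]
    - [0, 0, -0.04, 0, 0, 0, 0.35]
    - [0, 0, -0.09, 0, 0, 0, 0.35]
    - [0, 0, -0.12, 0, 0, 0, 0]
    - [0.05, 0.002, -0.12, 0, 0, 0, 0]
    - [0.1, 0.002, -0.12, 0, 0, 0, 0]
    - [0.149, 0.002, -0.12, 0, 0, 0, 0]
    - [0.149, 0.002, -0.12, 0, 0, 0, 0]
    - [0.149, 0.002, -0.12, 0, 0, 0, 0]

```text
t: 12.25
ee_pos: [0.6531, 0.0845, 0.1446]
ee_rot: [-2.171, -2.27, -0.001]
wrist_force: [0.4, -1.1, 0.8]
gripper_width: 0.005
finger_force: 0.0
```

Run:
```python
from h import *
s=monitor.observe(); print(s["ee_pos"],s["ee_rot"],s["wrist_force"],s["gripper_width"])
c=Cam("top"); d=c.im[120:195,185:340]; cv2.imwrite("pics/x.png",d)
```

```text
[0.65308222 0.08453406 0.14460272] [-2.17079908e+00 -2.27033175e+00 -9.32070190e-04] [ 0.43245022 -1.06223142  0.84973977] 0.005231287456174316
```

arm_command:
  increments:
    - [0, 0, 0.04, 0, 0, 0, 0]
    - [0, 0, 0.07, 0, 0, 0, 0]
    - [0, 0, 0.095, 0, 0, 0, 0]
    - [0, 0, 0.095, 0, 0, 0, 0]
    - [-0.012, 0, 0.095, 0, 0, 0, 0]
    - [-0.024, 0, 0.095, 0, 0, 0, 0]
    - [-0.03, 0, 0.095, 0, 0, 0, 0]
    - [-0.037, 0, 0.095, 0, 0, 0, 0]
    - [-0.045, 0, 0.095, 0, 0, 0, 0]
    - [-0.053, 0, 0.095, 0, 0, 0, 0]
    - [-0.06, 0, 0.095, 0, 0, 0, 0]
    - [-0.064, 0, 0.095, 0, 0, 0, 0]

```text
t: 13.5
ee_pos: [0.6561, 0.0377, 0.0514]
ee_rot: [-2.155, -2.267, -0.025]
wrist_force: [-4.8, 37.5, 5.0]
gripper_width: 0.003
finger_force: 18.8
```

arm_command:
  increments:
    - [-0.002, 0, 0, 0, 0, 0, 0]
    - [-0.004, 0, 0, 0, 0, 0, 0]
    - [-0.006, 0, 0, 0, 0, 0, 0]
    - [-0.007, 0, 0, 0, 0, 0, 0]

```text
t: 13.9
ee_pos: [0.656, 0.0377, 0.0514]
ee_rot: [-2.146, -2.269, -0.031]
wrist_force: [-5.0, 44.1, 6.3]
gripper_width: 0.007
finger_force: 21.8
```

arm_command:
  increments:
    - [0.02, 0, 0, 0, 0, 0, 0]
    - [0.04, 0, 0, 0, 0, 0, 0]
    - [0.04, 0, -0.05, 0, 0, 0, 0]
    - [0.04, 0, -0.1, 0, 0, 0, 0]
    - [0.0, 0, -0.15, 0, 0, 0, 0.4]
    - [-0.05, 0, -0.2, 0, 0, 0, 0.4]
    - [-0.1, 0, -0.2, 0, 0, 0, 0.4]
    - [-0.13, 0, -0.2, 0, 0, 0, 0.4]
    - [-0.13, 0, -0.2, 0, 0, 0, 0.4]
    - [-0.13, 0, -0.2, 0, 0, 0, 0.4]
    - [-0.13, 0, -0.2, 0, 0, 0, 0.4]

```text
t: 15.0
ee_pos: [0.6613, -0.1186, 0.2494]
ee_rot: [-2.176, -2.265, -0.001]
wrist_force: [-0.5, 0.2, -0.1]
gripper_width: 0.398
finger_force: 0.0
```

Run:
```python
from h import *
s=monitor.observe(); print(s["ee_pos"],s["ee_rot"],s["wrist_force"])
c=Cam("wrist"); c.save("w7",(120,20,350,230),2.8)
f=c.im.astype(int); red=(f[...,0]>110)&(f[...,1]<60)&(f[...,2]<70)
for b,k,st in blobs(c,red,4,300): print('red',k,st,c.back(k,.072).round(4),c.back(k,.062).round(4))
```

```text
[ 0.66127655 -0.11855132  0.24940982] [-2.17581258e+00 -2.26528165e+00 -6.78498053e-04] [-0.4853876   0.17538656 -0.1352683 ]
red [234.19444444 200.44444444] [231 198   8   6  36] [[ 0.6365 -0.1656  0.072 ]] [[ 0.6359 -0.1692  0.062 ]]
```

View pics/w7.png

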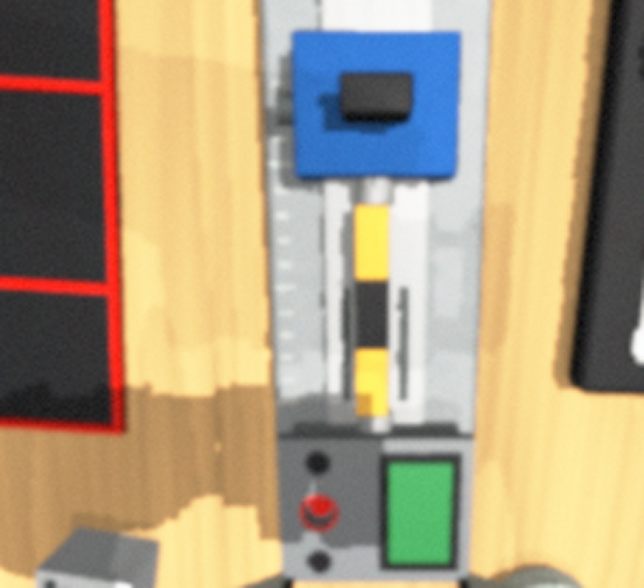

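The bar is held between jaw nose and anvil. The red ring is centred at crop (318,512). Next I'm moving over the stylus stand.

arm_command:
  increments:
    - [-0.115, -0.157, -0.05, 0, 0, 2.3, 0.6]
    - [-0.115, -0.157, -0.05, 0, 0, 2.3, 0.6]
    - [-0.115, -0.157, -0.05, 0, 0, 2.3, 0.6]
    - [-0.115, -0.157, -0.05, 0, 0, 2.3, 0.6]
    - [-0.115, -0.157, -0.05, 0, 0, 2.3, 0.6]
    - [-0.115, -0.157, -0.05, 0, 0, 2.3, 0.6]
    - [-0.115, -0.157, -0.05, 0, 0, 2.3, 0.6]
    - [-0.115, -0.157, -0.05, 0, 0, 2.3, 0.6]

```text
t: 15.85
ee_pos: [0.5104, -0.2379, 0.2987]
ee_rot: [-2.216, -2.225, -0.0]
wrist_force: [0.6, -0.3, 0.4]
gripper_width: 0.602
finger_force: 0.0
```

Run:
```python
from h import *
s=monitor.observe(); print(s["ee_pos"],s["ee_rot"],s["wrist_force"])
c=Cam("wrist"); c.save("w8",(150,100,350,230),4)
h=cv2.cvtColor(c.im,cv2.COLOR_RGB2HSV); m=(h[...,0]>20)&(h[...,0]<35)&(h[...,1]>150)&(h[...,2]>60)
for b,k,st in blobs(c,m[:225],20,3000): print(k,st,c.back(k,.132).round(4))
np.savez("pics/w8.npz",im=c.im,R=c.R,t=c.t)
```

```text
[ 0.51041493 -0.23787909  0.29867652] [-2.21569019e+00 -2.22518941e+00 -1.22412763e-04] [ 0.56773847 -0.25871202  0.40042802]
[360.08394161  16.2810219 ] [354   4  13  26 274] [[ 0.628  -0.0616  0.132 ]]
[356.97619048  66.87619048] [351  56  13  25 210] [[ 0.6302 -0.114   0.132 ]]
[251.33571429 165.97142857] [247 157  10  19 140] [[ 0.5075 -0.2327  0.132 ]]
```

View pics/w8.png

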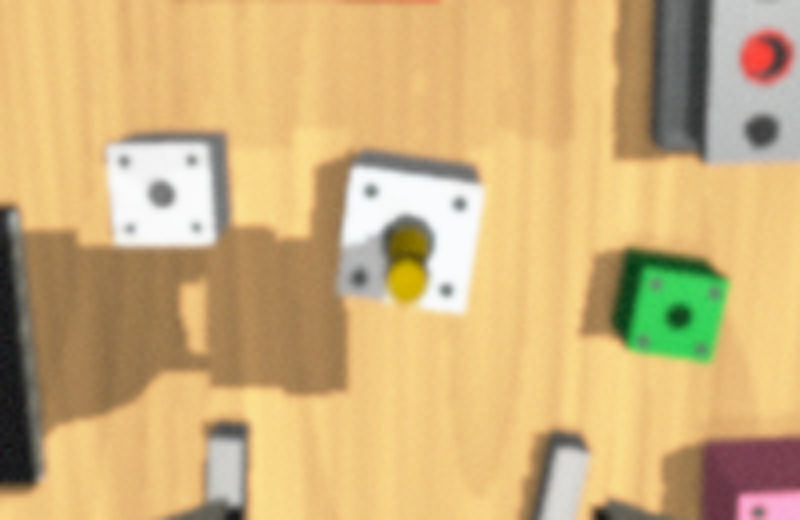

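The handle's top disc is at crop (407,281), the stand's top corners are (351,166), (483,184), (466,313) and (338,295), and the gauge's red ring is at (767,56).

Run:
```python
from h import *
c=Cam("wrist")
q=lambda l,z:c.back(np.array(l)/4+[150,100]-.4,z).round(4)
print('handle',q([(407,281)],.132)); a=q([(351,166),(483,184),(466,313),(338,295)],.062);print(a,a.mean(0))
print('collar',q([(410,240)],.067)); print('ring',q([(767,56)],.072))
print(monitor.observe()["ee_pos"])
```

```text
handle [[ 0.5073 -0.2382  0.132 ]]
[[ 0.4855 -0.211   0.062 ]
 [ 0.5352 -0.2175  0.062 ]
 [ 0.5297 -0.268   0.062 ]
 [ 0.4797 -0.261   0.062 ]] [ 0.507525 -0.239375  0.062   ]
collar [[ 0.5078 -0.2381  0.067 ]]
ring [[ 0.6351 -0.1696  0.072 ]]
[ 0.51004123 -0.23869174  0.29871202]
```

arm_command:
  increments:
    - [0, -0.0025, 0.05, 0, 0, 0, 0.6]
    - [0, -0.0025, 0.1, 0, 0, 0, 0.6]
    - [0, -0.0025, 0.15, 0, 0, 0, 0.6]
    - [0, -0.0025, 0.19, 0, 0, 0, 0.6]
    - [0, -0.0025, 0.215, 0, 0, 0, 0.6]
    - [0, -0.0025, 0.225, 0, 0, 0, 0.6]
    - [0, -0.0025, 0.225, 0, 0, 0, 0.6]
    - [0, -0.0025, 0.225, 0, 0, 0, 0]
    - [0, -0.0025, 0.225, 0, 0, 0, 0]
    - [0, -0.0025, 0.225, 0, 0, 0, 0]
    - [0, -0.0025, 0.225, 0, 0, 0, 0]
    - [0, -0.0025, 0.225, 0, 0, 0, 0]
  newtons: 50

```text
t: 17.15
ee_pos: [0.5071, -0.2405, 0.0752]
ee_rot: [2.221, 2.221, 0.001]
wrist_force: [-0.6, -0.6, 0.4]
gripper_width: 0.217
finger_force: 0.0
```

Run:
```python
from h import *
for k in("ee_pos","ee_rot","wrist_force","gripper_width","finger_force"): print(monitor.observe()[k])
```

```text
[ 0.50706101 -0.24050618  0.07515423]
[2.22072193e+00 2.22076107e+00 7.98207739e-04]
[-0.6146018  -0.61919997  0.38446257]
0.21666532488270662
0.0
```

arm_command:
  increments:
    - [0, 0, 0, 0, 0, 0, 0]
    - [0, 0, 0, 0, 0, 0, 0]
    - [0, 0, 0, 0, 0, 0, 0]
    - [0, 0, 0, 0, 0, 0, 0]
  newtons: 50

```text
t: 17.55
ee_pos: [0.5069, -0.2405, 0.0749]
ee_rot: [2.221, 2.221, 0.0]
wrist_force: [-0.2, -0.1, 4.8]
gripper_width: 0.151
finger_force: 50.0
```

arm_command:
  increments:
    - [0, 0, -0.03, 0, 0, 0, 0]
    - [0, 0, -0.07, 0, 0, 0, 0]
    - [0, 0, -0.11, 0, 0, 0, 0]
    - [0, 0, -0.12, 0, 0, 0, 0]
    - [0.02, 0.04, -0.12, 0, 0, 0, 0]
    - [0.05, 0.085, -0.12, 0, 0, 0, 0]
    - [0.0695, 0.1277, -0.12, 0, 0, 0, 0]
    - [0.0695, 0.1277, -0.12, 0, 0, 0, 0]
    - [0.0695, 0.1277, -0.12, 0, 0, 0, 0]
    - [0.0695, 0.1277, -0.12, 0, 0, 0, 0]

```text
t: 18.55
ee_pos: [0.6328, -0.1719, 0.1932]
ee_rot: [-2.222, -2.219, 0.004]
wrist_force: [-0.4, -0.8, -0.6]
gripper_width: 0.153
finger_force: 50.0
```

Run:
```python
from h import *
for k in("ee_pos","ee_rot","wrist_force","gripper_width","finger_force"): print(monitor.observe()[k])
c=Cam("wrist"); c.save("w9",(180,120,330,240),5); np.savez("pics/w9.npz",im=c.im,R=c.R,t=c.t)
print(c.proj([[.6352,-.169,.072],[.6352,-.169,.127]]))
```

```text
[ 0.63281211 -0.17192057  0.19321226]
[-2.22161605 -2.21899453  0.00351262]
[-0.44109027 -0.80815349 -0.64675288]
0.15262159557364638
49.99594867229462
[[255.80298087 176.77350035]
 [255.99188262 192.14154561]]
```

View pics/w9.png

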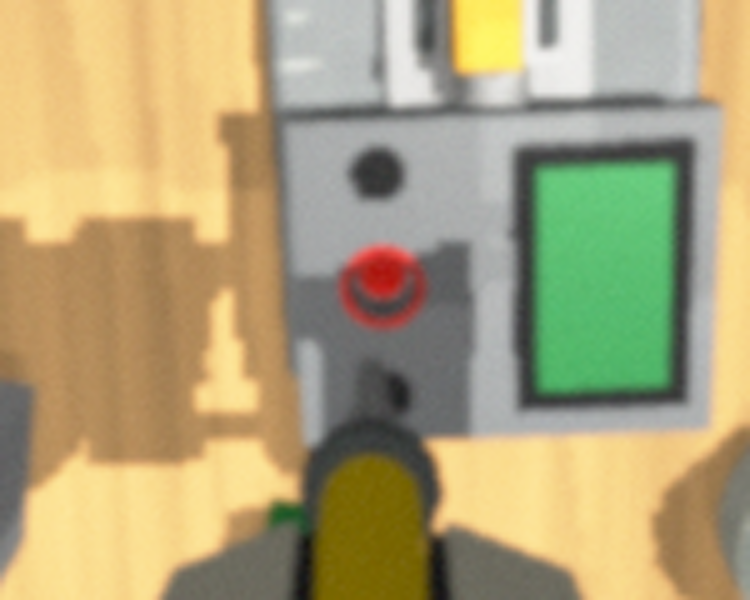

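The tip is over the hole's row, near crop (372,372), and the ring centre is (383,287). That agrees with the prediction to about 2 mm. I'll correct that and go down into the mouth.

arm_command:
  increments:
    - [0.002, 0.0023, 0.0, 0, 0, 0, 0]
    - [0.002, 0.0023, 0.02, 0, 0, 0, 0]
    - [0.002, 0.0023, 0.035, 0, 0, 0, 0]
    - [0.002, 0.0023, 0.045, 0, 0, 0, 0]
    - [0.002, 0.0023, 0.045, 0, 0, 0, 0]
    - [0.002, 0.0023, 0.045, 0, 0, 0, 0]

```text
t: 19.2
ee_pos: [0.6366, -0.1691, 0.1495]
ee_rot: [-2.222, -2.221, 0.0]
wrist_force: [-0.1, 0.3, 0.8]
gripper_width: 0.156
finger_force: 50.0
```

Run:
```python
from h import *
for i in range(3):
  s=monitor.observe();print(s["ee_pos"],s["wrist_force"],s["ee_rot"])
  c=Cam("wrist")
f=c.im.astype(int); red=(f[...,0]>110)&(f[...,1]<60)&(f[...,2]<70)
for b,k,st in blobs(c,red[150:250,200:300],4,600): print(k+[200,150],st)
print(c.proj([[.636,-.1697,.072],[.6352,-.169,.072]]))
c.save("w10",(215,150,295,210),10)
```

```text
[ 0.63656237 -0.16905798  0.14945518] [-0.05773929  0.26137409  0.77263071] [-2.22152127e+00 -2.22094534e+00  3.95544279e-04]
[ 0.6370264  -0.16912378  0.14999315] [-0.12151275 -0.41265579 -0.52928493] [2.22123184e+00 2.22076539e+00 5.23460881e-04]
[ 0.63728604 -0.16911244  0.15030267] [-0.76781685 -0.16020029  0.39727211] [2.22079482e+00 2.22049298e+00 1.10141847e-03]
[251.71544715 188.08943089] [ 43  33  18  14 123]
[[251.89761446 191.65539531]
 [251.08407261 190.98063277]]
```

View pics/w10.png

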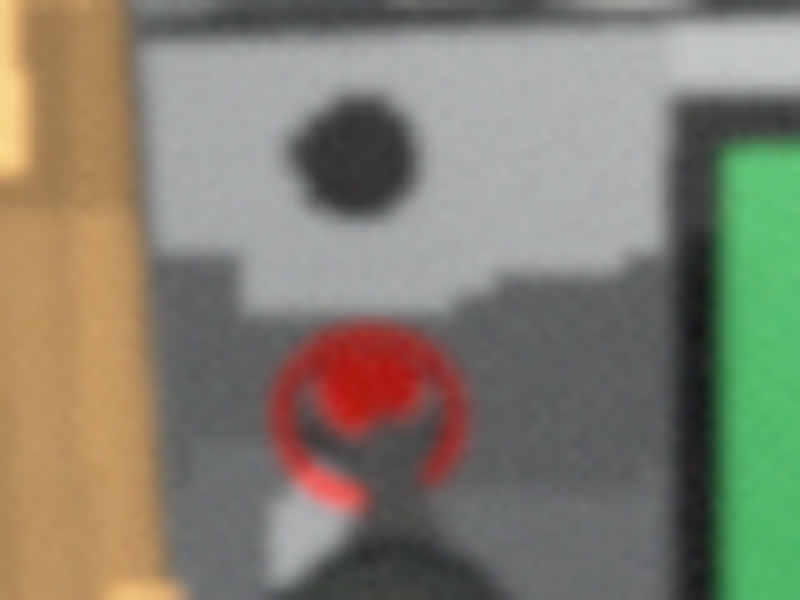

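The ring centre is crop (368,417) and the stylus tip is near (398,440), about 2.3 mm too far in +x. I'll correct that, enter the hole and press.

arm_command:
  increments:
    - [0, -0.0023, 0, 0, 0, 0, 0]
    - [0, -0.0023, 0.0, 0, 0, 0, 0]
    - [0, -0.0023, 0.008, 0, 0, 0, 0]
    - [0, -0.0023, 0.014, 0, 0, 0, 0]
    - [0, -0.0023, 0.018, 0, 0, 0, 0]
    - [0, -0.0023, 0.018, 0, 0, 0, 0]

```text
t: 19.95
ee_pos: [0.6337, -0.1687, 0.1303]
ee_rot: [-2.22, -2.22, 0.002]
wrist_force: [-0.2, -0.0, -1.3]
gripper_width: 0.158
finger_force: 50.0
```

arm_command:
  increments:
    - [0, 0, 0.004, 0, 0, 0, 0]
    - [0, 0, 0.008, 0, 0, 0, 0]
    - [0, 0, 0.012, 0, 0, 0, 0]
    - [0, 0, 0.012, 0, 0, 0, 0]

```text
t: 20.35
ee_pos: [0.6357, -0.1694, 0.1233]
ee_rot: [2.22, 2.219, 0.003]
wrist_force: [-5.9, 1.2, 20.6]
gripper_width: 0.157
finger_force: 50.1
```

arm_command:
  increments:
    - [0, 0, -0.001, 0, 0, 0, 0]
    - [0, 0, -0.001, 0, 0, 0, 0]
    - [0, 0, -0.001, 0, 0, 0, 0]
    - [0, 0, -0.001, 0, 0, 0, 0]
    - [0, 0, -0.001, 0, 0, 0, 0]
    - [0, 0, -0.001, 0, 0, 0, 0]
    - [0, 0, -0.001, 0, 0, 0, 0]
    - [0, 0, -0.001, 0, 0, 0, 0]
    - [0, 0, -0.001, 0, 0, 0, 0]
    - [0, 0, -0.001, 0, 0, 0, 0]

```text
t: 21.35
ee_pos: [0.6354, -0.1692, 0.1236]
ee_rot: [2.22, 2.22, 0.002]
wrist_force: [-4.4, 1.1, 15.1]
gripper_width: 0.153
finger_force: 50.1
```

Run:
```python
from h import *
for k in("ee_pos","ee_rot","wrist_force","gripper_width","finger_force"): print(monitor.observe()[k])
```

```text
[ 0.63537242 -0.16924988  0.12364343]
[2.22012868 2.21973487 0.00247386]
[-4.44732978  1.07873222 15.11642329]
0.1533937552101941
50.080549120903015
```

arm_command:
  increments:
    - [0, 0, -0.02, 0, 0, 0, 0]
    - [0, 0, -0.045, 0, 0, 0, 0]
    - [0, 0, -0.074, 0, 0, 0, 0]
    - [0, 0, -0.074, 0, 0, 0, 0]
    - [-0.025, -0.04, -0.074, 0, 0, 0, 0]
    - [-0.045, -0.08, -0.074, 0, 0, 0, 0]
    - [-0.0715, -0.1277, -0.074, 0, 0, 0, 0]
    - [-0.0715, -0.1277, -0.074, 0, 0, 0, 0]
    - [-0.0715, -0.1277, -0.074, 0, 0, 0, 0]
    - [-0.0715, -0.1277, -0.074, 0, 0, 0, 0]
    - [-0.0715, -0.1277, -0.074, 0, 0, 0, 0]

```text
t: 22.45
ee_pos: [0.5082, -0.239, 0.1942]
ee_rot: [2.218, 2.224, 0.001]
wrist_force: [0.4, 0.0, -0.9]
gripper_width: 0.156
finger_force: 50.0
```

Run:
```python
from h import *
for k in range(3):
  s=monitor.observe();print(s["ee_pos"],s["ee_rot"],s["wrist_force"]); c=Cam("wrist")
c.save("w11",(190,120,320,220),6)
print(c.proj([[.5075,-.239,.062],[.5075,-.239,.122],[.5075,-.2385,.067]]))
```

```text
[ 0.5082292  -0.23897856  0.19423785] [2.21849957e+00 2.22429127e+00 1.12905912e-03] [ 0.44802661  0.02124093 -0.93944781]
[ 0.50809675 -0.2390763   0.19417885] [-2.21852258e+00 -2.22422747e+00 -6.80769825e-04] [ 0.3274759  -0.10048031 -0.86639903]
[ 0.50787017 -0.23919064  0.19415637] [-2.21857982e+00 -2.22394390e+00 -3.88748404e-04] [-0.14909899  0.44697499 -0.72165183]
[[253.11226501 176.65580193]
 [252.90285608 192.93454144]
 [253.09853423 177.37023888]]
```

View pics/w11.png

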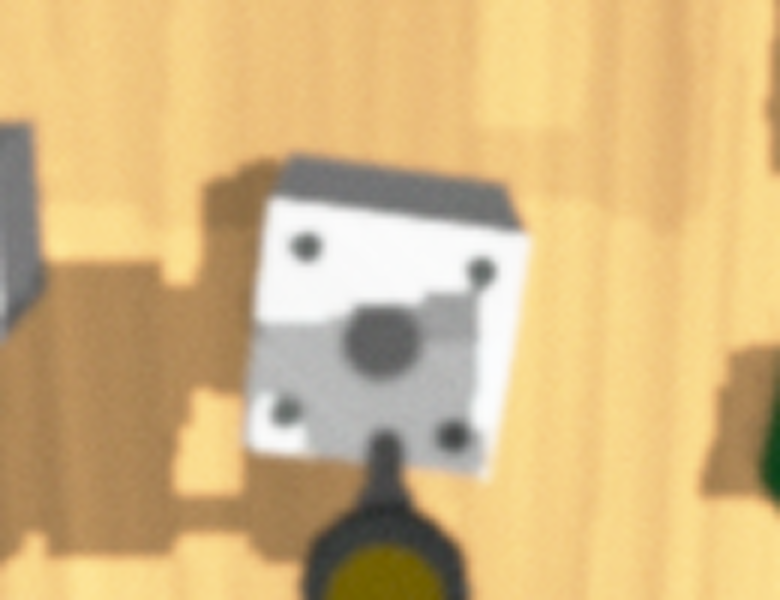

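The hole centre is at crop (381,343) and the tip near (385,446), aligned to within 1 mm. I'll lower it in, release and rise.

arm_command:
  increments:
    - [0, -0.0007, 0.03, 0, 0, 0, 0]
    - [0, -0.0007, 0.05, 0, 0, 0, 0]
    - [0, -0.0007, 0.07, 0, 0, 0, 0]
    - [0, -0.0007, 0.09, 0, 0, 0, 0]
    - [0, -0.0007, 0.105, 0, 0, 0, 0]
    - [0, -0.0007, 0.112, 0, 0, 0, 0]
    - [0, -0.0007, 0.117, 0, 0, 0, 0]
    - [0, -0.0007, 0.117, 0, 0, 0, 0]
    - [0, -0.0007, 0.117, 0, 0, 0, 0]

```text
t: 23.5
ee_pos: [0.5066, -0.2406, 0.0781]
ee_rot: [2.221, 2.221, 0.001]
wrist_force: [-0.9, 0.4, -0.8]
gripper_width: 0.153
finger_force: 50.0
```

Run:
```python
from h import *
for k in("ee_pos","ee_rot","wrist_force","gripper_width","finger_force"): print(monitor.observe()[k])
```

```text
[ 0.50658811 -0.24056497  0.07812542]
[2.22063391e+00 2.22087194e+00 6.69792980e-04]
[-0.91432404  0.36304722 -0.83342225]
0.15328672716107145
49.99750256538391
```

arm_command:
  increments:
    - [0, 0, 0.003, 0, 0, 0, 0]
    - [0, 0, 0.003, 0, 0, 0, 0]
    - [0, 0, 0.003, 0, 0, 0, 0.6]
    - [0, 0, 0.003, 0, 0, 0, 0.6]
    - [0, 0, 0.003, 0, 0, 0, 0.6]
    - [0, 0, 0.003, 0, 0, 0, 0.6]
    - [0, 0, -0.045, 0, 0, 0, 0.6]
    - [0, 0, -0.095, 0, 0, 0, 0.6]
    - [0, 0, -0.145, 0, 0, 0, 0.6]
    - [0, 0, -0.195, 0, 0, 0, 0.6]
    - [0, 0, -0.22, 0, 0, 0, 0.6]
    - [0, 0, -0.22, 0, 0, 0, 0.6]

```text
t: 24.7
ee_pos: [0.5085, -0.2416, 0.3027]
ee_rot: [2.216, 2.216, 0.006]
wrist_force: [0.4, 0.9, -0.5]
gripper_width: 0.6
finger_force: 0.0
```

Run:
```python
from h import *
s=monitor.observe();print(s["ee_pos"],s["ee_rot"])
c=Cam("wrist"); h=cv2.cvtColor(c.im,cv2.COLOR_RGB2HSV); m=(h[...,0]>20)&(h[...,0]<35)&(h[...,1]>150)&(h[...,2]>60)
for b,k,st in blobs(c,m[:225],20,3000): print(k,st,c.back(k,.132).round(4))
f=c.im.astype(int); blue=(f[...,2]>100)&(f[...,2]-f[...,0]>60)
for b,k,st in blobs(c,blue,100,5000): print('wblue',k,st,c.back(k,.058))
c=Cam("top"); f=c.im.astype(int); blue=(f[...,2]>100)&(f[...,2]-f[...,0]>50)&(f[...,0]<80)
for b,k,st in blobs(c,blue,100,5000): 
    bb=cv2.morphologyEx(b.astype(np.uint8),cv2.MORPH_CLOSE,np.ones((9,9)))
    k=np.argwhere(bb)[:,::-1].mean(0); print('blue',k,st,c.back(k,.058))
```

```text
[ 0.50849659 -0.2415664   0.30269021] [2.21560958 2.21552166 0.00609716]
[358.33823529  12.51470588] [352   0  13  26 272] [[ 0.6276 -0.0616  0.132 ]]
[355.4079602   63.95024876] [350  53  12  24 201] [[ 0.6298 -0.1152  0.132 ]]
[250.93333333 162.17037037] [247 154   9  18 135] [[ 0.5066 -0.233   0.132 ]]
wblue [416.97967086 167.5517909 ] [ 399  150   37   36 1033] [[ 0.77252289 -0.25779344  0.058     ]]
blue [339.67721519 116.13924051] [330 107  20  20 316] [[ 0.77019296 -0.2592161   0.058     ]]
blue [240.48987109 158.26335175] [230 145  22  27 433] [[0.65533666 0.01815323 0.058     ]]
blue [  8.23322684 194.59744409] [  0 184  20  22 306] [[0.56643433 0.65211023 0.058     ]]
blue [159.30567686 238.59243086] [152 216  16  45 683] [[0.44069907 0.23860204 0.058     ]]
blue [ 13.72440945 232.07349081] [  0 222  30  22 375] [[0.46438897 0.63252754 0.058     ]]
```

arm_command:
  increments:
    - [0.04, 0.027, 0, 0, 0, -2.3, 0]
    - [0.08, 0.053, 0, 0, 0, -2.3, 0]
    - [0.12, 0.08, 0, 0, 0, -2.3, 0]
    - [0.16, 0.106, 0, 0, 0, -2.3, 0]
    - [0.2, 0.133, 0, 0, 0, -2.3, 0]
    - [0.2235, 0.1495, 0, 0, 0, -2.3, 0]
    - [0.2235, 0.1495, 0.05, 0, 0, -2.3, 0]
    - [0.2235, 0.1495, 0.1, 0, 0, -2.3, 0]
    - [0.2235, 0.1495, 0.15, 0, 0, -2.3, 0]
    - [0.2235, 0.1495, 0.17, 0, 0, -2.3, 0]
    - [0.2235, 0.1495, 0.17, 0, 0, -2.3, 0]

```text
t: 25.9
ee_pos: [0.65, -0.0167, 0.1204]
ee_rot: [-2.17, -2.259, 0.014]
wrist_force: [0.7, 0.1, -1.0]
gripper_width: 0.004
finger_force: 0.0
```

arm_command:
  increments:
    - [0, 0, 0, 0, 0, 0, 0]

```text
t: 26.0
ee_pos: [0.6547, -0.0169, 0.1263]
ee_rot: [-2.175, -2.264, 0.003]
wrist_force: [0.7, 0.3, 0.4]
gripper_width: 0.005
finger_force: 0.0
```

arm_command:
  increments:
    - [0, 0.002, 0.04, 0, 0, 0, 0]
    - [0, 0.002, 0.08, 0, 0, 0, 0]
    - [0, 0.002, 0.08, 0, 0, 0, 0]
    - [0, 0.002, 0.08, 0, 0, 0, 0]
    - [0.01, 0.002, 0.08, 0, 0, 0, 0]
    - [0.02, 0.002, 0.08, 0, 0, 0, 0]
    - [0.03, 0.002, 0.08, 0, 0, 0, 0]
    - [0.04, 0.002, 0.08, 0, 0, 0, 0]
    - [0.05, 0.002, 0.08, 0, 0, 0, 0]
    - [0.06, 0.002, 0.08, 0, 0, 0, 0]
    - [0.068, 0.002, 0.08, 0, 0, 0, 0]
    - [0.073, 0.002, 0.08, 0, 0, 0, 0]

```text
t: 27.2
ee_pos: [0.6549, 0.0496, 0.0477]
ee_rot: [2.175, 2.259, -0.009]
wrist_force: [1.4, -20.7, 5.4]
gripper_width: 0.008
finger_force: 10.3
```

arm_command:
  increments:
    - [0.002, 0, 0, 0, 0, 0, 0]
    - [0.003, 0, 0, 0, 0, 0, 0]
    - [0.004, 0, 0, 0, 0, 0, 0]

```text
t: 27.5
ee_pos: [0.6548, 0.0495, 0.0477]
ee_rot: [2.178, 2.254, -0.012]
wrist_force: [0.9, -20.3, 6.0]
gripper_width: 0.007
finger_force: 10.4
```

arm_command:
  increments:
    - [-0.025, 0, 0, 0, 0, 0, 0]
    - [-0.04, 0, -0.03, 0, 0, 0, 0]
    - [-0.04, 0, -0.07, 0, 0, 0, 0.5]
    - [-0.08, 0, -0.12, 0, 0, 0, 0.5]
    - [-0.12, 0, -0.15, 0, 0, 0, 0.5]
    - [-0.132, 0, -0.15, 0, 0, 0, 0.5]
    - [-0.132, 0, -0.15, 0, 0, 0, 0.5]
    - [-0.132, 0, -0.15, 0, 0, 0, 0.5]
    - [-0.132, 0, -0.15, 0, 0, 0, 0.5]

```text
t: 28.4
ee_pos: [0.6587, -0.0684, 0.1958]
ee_rot: [-2.17, -2.266, 0.001]
wrist_force: [-0.9, -0.7, -0.5]
gripper_width: 0.495
finger_force: 0.0
```

```bash
cat >> h.py <<'E'
def brass(c,xy,z0,yaw,z1=None):
    h=cv2.cvtColor(c.im,cv2.COLOR_RGB2HSV); m=((h[...,0]>14)&(h[...,0]<28)&(h[...,1]>150)&(h[...,2]>60)).astype(np.uint8)
    uv=c.proj([xy[0],xy[1],z0+.02])[0]; k=np.zeros_like(m); cv2.circle(k,tuple(int(x) for x in uv),60,1,-1)
    m=m*k; m[226:]=0
    for b,ce,st in blobs(c,m,40,8000): print(ce.round(1),st,c.back(ce,z0+.025).round(4))
    return m
E
python3 - <<'E'
from h import *
s=monitor.observe();print(s["ee_pos"],s["ee_rot"],s["wrist_force"])
c=Cam("wrist"); m=brass(c,(.6595,-.072),.03,0)
f=c.im.astype(int); blue=(f[...,2]>100)&(f[...,2]-f[...,0]>60)
for b,k,st in blobs(c,blue,100,5000): print('wblue',k,st,c.back(k,.058))
c=Cam("top"); f=c.im.astype(int); blue=(f[...,2]>100)&(f[...,2]-f[...,0]>50)&(f[...,0]<80)
for b,k,st in blobs(c,blue[140:180,200:280],100,5000): print('blue',k+[200,140],st)
E
```

```text
[ 0.65868211 -0.06839564  0.19579412] [-2.17029060e+00 -2.26611077e+00  7.32370623e-04] [-0.89897691 -0.65384285 -0.46988281]
[253.1 151.4] [248 137  11  30 326] [[ 0.6566 -0.0398  0.055 ]]
[252.9 203.6] [248 192  11  24 259] [[ 0.6592 -0.1049  0.055 ]]
wblue [255.28984701  49.24784423] [ 220   18   71   63 3595] [[0.6542968  0.06846627 0.058     ]]
blue [222.14216867 159.1060241 ] [ 12   6  22  27 415]
```

arm_command:
  increments:
    - [-0.004, -0.001, 0.05, 0, 0, 0, 0.5]
    - [-0.004, -0.001, 0.1, 0, 0, 0, 0.5]
    - [-0.004, -0.001, 0.14, 0, 0, 0, 0.5]
    - [-0.004, -0.001, 0.165, 0, 0, 0, 0.5]
    - [-0.004, -0.001, 0.171, 0, 0, 0, 0.5]
    - [-0.004, -0.001, 0.171, 0, 0, 0, 0]
    - [-0.004, -0.001, 0.171, 0, 0, 0, 0]
    - [-0.004, -0.001, 0.171, 0, 0, 0, 0]
    - [-0.004, -0.001, 0.171, 0, 0, 0, 0]
    - [-0.004, -0.001, 0.171, 0, 0, 0, 0]
    - [-0.004, -0.001, 0.171, 0, 0, 0, 0]
    - [-0.004, -0.001, 0.171, 0, 0, 0, 0]
  newtons: 40

```text
t: 29.7
ee_pos: [0.6592, -0.0759, 0.0281]
ee_rot: [2.176, 2.265, 0.001]
wrist_force: [-2.7, -0.7, 6.5]
gripper_width: 0.164
finger_force: 40.0
```

arm_command:
  increments:
    - [0, 0, -0.02, 0, 0, 0, 0]
    - [0, 0, -0.06, 0, 0, 0, 0]
    - [0, 0, -0.11, 0, 0, 0, 0]
    - [0, 0, -0.17, 0, 0, 0, 0]
    - [0, 0, -0.17, 0, 0, 0, 0]

```text
t: 30.2
ee_pos: [0.6631, -0.0763, 0.2042]
ee_rot: [2.17, 2.259, 0.012]
wrist_force: [1.0, -0.6, -2.2]
gripper_width: 0.167
finger_force: 39.9
```

arm_command:
  increments:
    - [0.331, -0.2, 0, 0, 0, -88.7, 0]
    - [0.331, -0.2, 0, 0, 0, -88.7, 0]
    - [0.331, -0.2, 0, 0, 0, -88.7, 0]
    - [0.331, -0.2, 0, 0, 0, -88.7, 0]
    - [0.331, -0.2, 0, 0, 0, -88.7, 0]
    - [0.331, -0.2, 0, 0, 0, -88.7, 0]
    - [0.331, -0.2, 0, 0, 0, -88.7, 0]
    - [0.331, -0.2, 0, 0, 0, -88.7, 0]
    - [0.331, -0.2, 0, 0, 0, -88.7, 0]
    - [0.331, -0.2, 0, 0, 0, -88.7, 0]
    - [0.331, -0.2, 0, 0, 0, -88.7, 0]
    - [0.331, -0.2, 0, 0, 0, -88.7, 0]

```text
t: 31.4
ee_pos: [0.4451, 0.2465, 0.1958]
ee_rot: [0.028, -3.14, 0.001]
wrist_force: [0.3, -0.6, -3.0]
gripper_width: 0.168
finger_force: 39.9
```

arm_command:
  increments:
    - [0, 0, 0.08, 0, 0, 0, 0]
    - [0, 0, 0.08, 0, 0, 0, 0]
    - [0, 0, 0.08, 0, 0, 0, 0]
    - [0, 0, 0.08, 0, 0, 0, 0]

```text
t: 31.8
ee_pos: [0.4454, 0.2468, 0.1165]
ee_rot: [0.026, -3.14, 0.001]
wrist_force: [0.5, 0.7, -2.1]
gripper_width: 0.163
finger_force: 39.9
```

Run:
```python
from h import *
for i in range(4):
  s=monitor.observe();print(s["ee_pos"],Ro.from_rotvec(s["ee_rot"]).as_matrix()[:2,:2].round(3).tolist(),s["wrist_force"].round(1)); c=Cam("wrist")
f=c.im.astype(int); blue=(f[...,2]>100)&(f[...,2]-f[...,0]>60)
v,u=np.nonzero(blue[:226,150:350]); print(u.min()+150,u.max()+150,v.min(),v.max())
p=c.proj(corners((.4426,.2500,np.radians(1)),.124,.044,.012,.012));print(p)
```

```text
[0.44540737 0.2468105  0.11648226] [[-1.0, -0.017], [-0.017, 1.0]] [ 0.5  0.7 -2.1]
[0.44652448 0.24752219 0.11763316] [[-1.0, -0.017], [-0.017, 1.0]] [-0.6  0.8 -2.2]
[0.44710279 0.24783959 0.11825269] [[-1.0, -0.017], [-0.017, 1.0]] [ 0.6 -0.6 -3. ]
[0.44726502 0.24789177 0.11845235] [[-1.0, -0.017], [-0.017, 1.0]] [-0.   0.2 -2.4]
235 277 120 225
[[234.0735581  119.12304503]
 [277.71699601 119.11485625]
 [236.49073194 230.45970845]
 [274.82310003 230.41585232]
 [234.0735581  119.12304503]
 [277.71699601 119.11485625]
 [236.49073194 230.45970845]
 [274.82310003 230.41585232]]
```

arm_command:
  increments:
    - [0.002, 0.002, 0.03, 0, 0, 0, 0]
    - [0.002, 0.002, 0.06, 0, 0, 0, 0]
    - [0.002, 0.002, 0.085, 0, 0, 0, 0]
    - [0.002, 0.002, 0.1, 0, 0, 0, 0]
    - [0.002, 0.002, 0.11, 0, 0, 0, 0]
    - [0.002, 0.002, 0.116, 0, 0, 0, 0]
    - [0.002, 0.002, 0.116, 0, 0, 0, 0]
    - [0.002, 0.002, 0.116, 0, 0, 0, 0]
    - [0.002, 0.002, 0.116, 0, 0, 0, 0]
    - [0.002, 0.002, 0.116, 0, 0, 0, 0]

```text
t: 33.0
ee_pos: [0.4449, 0.2495, 0.0015]
ee_rot: [-0.027, 3.139, 0.002]
wrist_force: [0.7, -0.5, 2.4]
gripper_width: 0.166
finger_force: 40.0
```

arm_command:
  increments:
    - [0, 0, 0.001, 0, 0, 0, 0]
    - [0, 0, 0.002, 0, 0, 0, 0]
    - [0, 0, 0.002, 0, 0, 0, 0]

```text
t: 33.3
ee_pos: [0.4449, 0.2494, 0.0012]
ee_rot: [-0.027, 3.139, 0.0]
wrist_force: [-5.2, -4.4, 24.2]
gripper_width: 0.168
finger_force: 40.0
```

arm_command:
  increments:
    - [0, 0, -0.002, 0, 0, 0, 0.25]
    - [0, 0, -0.002, 0, 0, 0, 0.25]
    - [0, 0, -0.002, 0, 0, 0, 0.25]
    - [0, 0, -0.03, 0, 0, 0, 0.25]
    - [0, 0, -0.07, 0, 0, 0, 0.5]
    - [0, 0, -0.12, 0, 0, 0, 0.5]
    - [0, 0, -0.17, 0, 0, 0, 0.5]
    - [0, 0, -0.2, 0, 0, 0, 0.5]

```text
t: 34.1
ee_pos: [0.4448, 0.2499, 0.2021]
ee_rot: [-0.028, 3.138, 0.003]
wrist_force: [0.9, -0.1, -0.6]
gripper_width: 0.493
finger_force: 0.0
```

arm_command:
  increments:
    - [0.009, 0.122, 0, 0, 0, 99.3, 0.5]
    - [0.009, 0.122, 0, 0, 0, 99.3, 0.5]
    - [0.009, 0.122, 0, 0, 0, 99.3, 0.5]
    - [0.009, 0.122, 0, 0, 0, 99.3, 0.5]
    - [0.009, 0.122, 0, 0, 0, 99.3, 0.5]
    - [0.009, 0.122, 0, 0, 0, 99.3, 0.5]
    - [0.009, 0.122, 0, 0, 0, 99.3, 0.5]
    - [0.009, 0.122, 0, 0, 0, 99.3, 0.5]
    - [0.009, 0.122, 0, 0, 0, 99.3, 0.5]
    - [0.009, 0.122, 0, 0, 0, 99.3, 0.5]
    - [0.009, 0.122, 0, 0, 0, 99.3, 0.5]
    - [0.009, 0.122, 0, 0, 0, 99.3, 0.5]

```text
t: 35.3
ee_pos: [0.4323, 0.3706, 0.1979]
ee_rot: [-2.382, -2.048, 0.002]
wrist_force: [0.8, 0.5, 0.0]
gripper_width: 0.503
finger_force: 0.0
```

arm_command:
  increments:
    - [0, 0, 0, 0, 0, 0, 0.5]
    - [0, 0, 0, 0, 0, 0, 0.5]

```text
t: 35.5
ee_pos: [0.4323, 0.3707, 0.1981]
ee_rot: [-2.373, -2.059, 0.001]
wrist_force: [0.3, -0.9, 0.2]
gripper_width: 0.499
finger_force: 0.0
```

```bash
cat > bars.py <<'E'
from h import *
s=monitor.observe();R=Ro.from_rotvec(s["ee_rot"]).as_matrix();print(s["ee_pos"].round(4),"toolx yaw",np.degrees(np.arctan2(R[1,0],R[0,0])).round(2),s["gripper_width"].round(3))
def scan(c,name,v0=226):
    m=lowsat(c.im).copy()
    if name=="wrist": m[v0:]=0
    for b,ce,st in blobs(c,m,60 if name=="top" else 250,3000):
        pts=np.argwhere(b)[:,::-1].astype(np.float32); (_,sz,a)=cv2.minAreaRect(pts)
        if max(sz)<2.2*min(sz) or max(sz)/max(min(sz),1)>9: continue
        w=c.back(ce,.018)[0]
        if not(.3<w[0]<.7 and -.5<w[1]<.5): continue
        d=np.diff(c.back(cv2.boxPoints(((_[0],_[1]),sz,a)),.018)[:,:2],axis=0); d=d[np.argmax(np.hypot(*d.T))]
        yaw=np.arctan2(*d[::-1])%np.pi
        best=min((np.r_[l,fit(c,b,(w[0],w[1],yaw),l,.016,0,.025)] for l in(.06,.08,.1)),key=lambda r:r[4])
        if best[4]<.4: print(name,best.round(4),st)
import sys
for n in sys.argv[1:]: scan(Cam(n),n)
E
python3 bars.py wrist top
python3 - <<'E'
from h import *
brass(Cam("top"),(.442,.25),.004,0)
E
```

```text
Traceback (most recent call last):
  File "bars.py", line 2, in <module>
    s=monitor.observe();R=Ro.from_rotvec(s["ee_rot"]).as_matrix();print(s["ee_pos"].round(4),"toolx yaw",np.degrees(np.arctan2(R[1,0],R[0,0])).round(2),s["gripper_width"].round(3))
                                                                                                                                                        ^^^^^^^^^^^^^^^^^^^^^^^^
AttributeError: 'float' object has no attribute 'round'
```

```bash
sed -i 's/s\["gripper_width"\].round(3)/s["gripper_width"]/' bars.py; python3 bars.py wrist top
python3 - <<'E'
from h import *
c=Cam("wrist"); h=cv2.cvtColor(c.im,cv2.COLOR_RGB2HSV); u=c.proj([.434,.3704,.025])[0].astype(int); print(u, h[u[1],u[0]-16:u[0]+16,1:].tolist())
c=Cam("top"); brass(c,(.442,.25),.004,0)
E
```

```text
[0.4323 0.3707 0.1982] toolx yaw 81.87 0.49833194174405215
wrist [ 0.1     0.5083  0.4349 82.3742  0.1239] [ 298   67   18   83 1194]
wrist [ 0.1     0.4339  0.3714 82.3619  0.1243] [249 129  12  74 834]
top [ 8.00000e-02  5.74800e-01 -3.81300e-01  8.13464e+01  2.52900e-01] [367 183  31  10 169]
top [ 0.1     0.4342  0.3738 81.4972  0.178 ] [ 97 237  36  10 217]
top [ 6.00000e-02  4.22700e-01 -3.67400e-01  8.48909e+01  1.95200e-01] [368 238  24   7 128]
[254 168] [[126, 229], [127, 230], [125, 228], [127, 229], [126, 230], [124, 232], [122, 227], [128, 201], [128, 172], [120, 159], [83, 153], [31, 167], [9, 188], [6, 203], [3, 201], [6, 201], [6, 202], [8, 204], [5, 204], [4, 204], [6, 204], [12, 207], [33, 214], [76, 227], [111, 235], [119, 237], [120, 238], [123, 236], [122, 235], [122, 235], [123, 231], [124, 232]]
```

arm_command:
  increments:
    - [0.001, 0.0015, 0.05, 0, 0, 0, 0.5]
    - [0.001, 0.0015, 0.1, 0, 0, 0, 0.5]
    - [0.001, 0.0015, 0.15, 0, 0, 0, 0.5]
    - [0.001, 0.0015, 0.19, 0, 0, 0, 0.5]
    - [0.001, 0.0015, 0.205, 0, 0, 0, 0.5]
    - [0.001, 0.0015, 0.205, 0, 0, 0, 0.5]
    - [0.001, 0.0015, 0.205, 0, 0, 0, 0]
    - [0.001, 0.0015, 0.205, 0, 0, 0, 0]
    - [0.001, 0.0015, 0.205, 0, 0, 0, 0]
    - [0.001, 0.0015, 0.205, 0, 0, 0, 0]
    - [0.001, 0.0015, 0.205, 0, 0, 0, 0]
    - [0.001, 0.0015, 0.205, 0, 0, 0, 0]
  newtons: 40

```text
t: 36.95
ee_pos: [0.4348, 0.3722, -0.0052]
ee_rot: [-2.376, -2.055, -0.003]
wrist_force: [-1.2, 0.0, 7.1]
gripper_width: 0.167
finger_force: 40.0
```

arm_command:
  increments:
    - [0, 0, 0, 0, 0, 0, 0]
    - [0, 0, -0.02, 0, 0, 0, 0]
    - [0, 0, -0.06, 0, 0, 0, 0]
    - [0, 0, -0.11, 0, 0, 0, 0]
    - [0, 0, -0.16, 0, 0, 0, 0]
    - [0, 0, -0.2, 0, 0, 0, 0]

```text
t: 37.55
ee_pos: [0.4343, 0.3715, 0.1962]
ee_rot: [-2.376, -2.055, -0.002]
wrist_force: [0.4, 1.2, -2.6]
gripper_width: 0.166
finger_force: 39.9
```

arm_command:
  increments:
    - [-0.05, 0.012, -0.04, 0, 0, -6.5, 0]
    - [-0.1, 0.025, -0.08, 0, 0, -6.5, 0]
    - [-0.15, 0.035, -0.08, 0, 0, -6.5, 0]
    - [-0.2, 0.045, -0.08, 0, 0, -6.5, 0]
    - [-0.25, 0.055, -0.08, 0, 0, -6.5, 0]
    - [-0.3, 0.067, -0.08, 0, 0, -6.5, 0]
    - [-0.3435, 0.077, -0.08, 0, 0, -6.5, 0]
    - [-0.3435, 0.077, -0.08, 0, 0, -6.5, 0]
    - [-0.3435, 0.077, -0.08, 0, 0, -6.5, 0]
    - [-0.3435, 0.077, -0.08, 0, 0, -6.5, 0]

```text
t: 38.55
ee_pos: [0.4602, 0.0202, 0.2732]
ee_rot: [-2.257, -2.184, 0.0]
wrist_force: [0.1, 0.3, -2.7]
gripper_width: 0.168
finger_force: 39.9
```

```bash
cat > tray.py <<'E'
from h import *
def tray(n):
    c=Cam(n); f=c.im.astype(int); red=((f[...,0]>100)&(f[...,1]<60)&(f[...,2]<70)).astype(np.float32)
    if n=="wrist": red[226:]=0
    r=cv2.GaussianBlur(red,(5,5),0)
    P=[]
    for k in np.linspace(-1,1,60):
        P+=[(-.060,.147*k),(.060,.147*k)]
        if abs(k)<.97: P+=[(.060*k,y) for y in(-.147,-.069,.029,.147)]
    P=np.array(P)
    def cost(q):
        x,y,a=q[0]/1e3,q[1]/1e3,q[2]/100; R2=np.array([[np.cos(a),-np.sin(a)],[np.sin(a),np.cos(a)]])
        X=P@R2.T+[x,y]; uv=c.proj(np.c_[X,np.full(len(X),.012)]).astype(np.float32)
        return -cv2.remap(r,uv[:,0].reshape(-1,1),uv[:,1].reshape(-1,1),cv2.INTER_LINEAR).sum()/len(P)
    q=min((minimize(cost,[462+dx,2+dy,-2.5],method="Nelder-Mead",options=dict(initial_simplex=[[462+dx,2+dy,-2.5],[466+dx,2+dy,-2.5],[462+dx,6+dy,-2.5],[462+dx,2+dy,0]])) for dx in(-3,0,3) for dy in(-3,0,3)),key=lambda q:q.fun)
    print(n,q.x[:2].round(1),np.degrees(q.x[2]/100).round(2),q.fun.round(3))
for n in("wrist","top"): tray(n)
E
python3 bars.py; python3 tray.py
```

```text
[0.4602 0.0202 0.2732] toolx yaw 88.11 0.16776608634214982
wrist [463.9  -0.8] -1.55 -0.366
top [ 4.612e+02 -4.000e-01] -1.75 -0.109
```

arm_command:
  increments:
    - [0.04, -0.015, 0.03, 0, 0, 0, 0]
    - [0.069, -0.025, 0.06, 0, 0, 0, 0]
    - [0.069, -0.025, 0.11, 0, 0, 0, 0]
    - [0.069, -0.025, 0.16, 0, 0, 0, 0]
    - [0.069, -0.025, 0.2, 0, 0, 0, 0]
    - [0.069, -0.025, 0.22, 0, 0, 0, 0]
    - [0.069, -0.025, 0.22, 0, 0, 0, 0]
    - [0.069, -0.025, 0.22, 0, 0, 0, 0]
    - [0.069, -0.025, 0.22, 0, 0, 0, 0]

```text
t: 39.55
ee_pos: [0.4395, 0.0912, 0.055]
ee_rot: [2.254, 2.186, 0.004]
wrist_force: [0.9, -0.5, -2.3]
gripper_width: 0.171
finger_force: 39.9
```

```bash
python3 bars.py
python3 - <<'E'
from h import *
c=Cam("wrist"); c2=c
f=c.im.astype(int); red=((f[...,0]>100)&(f[...,1]<60)&(f[...,2]<70))
for b,k,st in blobs(c,red[:230],60,9000): print(k,st)
# bounds of +y wall and left/right walls in world at z=.012
v,u=np.nonzero(red[:226]); X=c.back(np.c_[u,v],.012)
d=X[(X[:,1]>.12)]; print("+y wall y range",np.percentile(d[:,1],[2,50,98]).round(4),"x range",np.percentile(X[:,0],[1,99]).round(4))
for lo in np.arange(.36,.56,.02):
    e=X[(X[:,0]>lo)&(X[:,0]<lo+.02)&(X[:,1]>.0)]; 
    if len(e)>3: print(lo.round(2),len(e),np.percentile(e[:,1],[3,20,50,80,97]).round(4))
E
```

```text
[0.4395 0.0912 0.055 ] toolx yaw 88.25 0.17094584344308397
[228.27692308 160.71428571] [209 135  76  95 910]
[349.92173913 180.42391304] [338 135  19  95 460]
+y wall y range [0.1215 0.1458 0.1506] x range [0.4037 0.5245]
0.4 557 [0.0752 0.095  0.1232 0.1462 0.1502]
0.42 166 [0.1454 0.1463 0.1479 0.1495 0.1504]
0.44 127 [0.1447 0.1455 0.1466 0.1483 0.1491]
0.46 47 [0.1445 0.1452 0.1468 0.1486 0.1493]
0.48 7 [0.1456 0.1475 0.1483 0.1483 0.1483]
0.5 67 [0.0783 0.1432 0.1447 0.1472 0.1482]
0.52 393 [0.0713 0.0848 0.1075 0.1306 0.1437]
```

arm_command:
  increments:
    - [-0.002, 0, 0.02, 0, 0, 0, 0]
    - [-0.002, 0, 0.035, 0, 0, 0, 0]
    - [-0.002, 0, 0.045, 0, 0, 0, 0]
    - [-0.002, 0, 0.052, 0, 0, 0, 0]
    - [-0.002, 0, 0.056, 0, 0, 0, 0]
    - [-0.002, 0, 0.056, 0, 0, 0, 0]
    - [-0.002, 0, 0.056, 0, 0, 0, 0]

```text
t: 40.3
ee_pos: [0.4378, 0.0884, -0.0016]
ee_rot: [-2.255, -2.186, 0.0]
wrist_force: [-3.1, -0.4, 4.5]
gripper_width: 0.169
finger_force: 40.0
```

arm_command:
  increments:
    - [0, 0, 0, 0, 0, 0, 0.4]
    - [0, 0, 0, 0, 0, 0, 0.4]
    - [0, 0, 0, 0, 0, 0, 0.4]
    - [0, 0, -0.03, 0, 0, 0, 0.4]
    - [0, 0, -0.08, 0, 0, 0, 0.4]
    - [0, 0, -0.13, 0, 0, 0, 0.5]
    - [0, 0, -0.18, 0, 0, 0, 0.5]
    - [0, 0, -0.2, 0, 0, 0, 0.5]
    - [0, 0, -0.2, 0, 0, 0, 0.5]

```text
t: 41.2
ee_pos: [0.441, 0.0889, 0.2015]
ee_rot: [2.253, 2.183, 0.012]
wrist_force: [0.5, 0.4, 0.4]
gripper_width: 0.501
finger_force: 0.0
```

```bash
cat >> h.py <<'E'
def inrow(c,xy,L,yaw=np.radians(88.4)):
    "fit a steel bar lying in the tray (z .004-.029)"
    m=lowsat(c.im,60,120); m[226 if c.im is not None else 0:]=m[226:]
    u=c.proj([xy[0],xy[1],.029])[0]; 
    bs=[b for b in blobs(c,m,150,4000) if np.hypot(*(b[1]-u))<25]
    for b in bs: print("in row",np.round(fit(c,b[0],(xy[0],xy[1],yaw),L,.016,.004,.029),4),b[2])
E
python3 bars.py wrist top
python3 - <<'E'
from h import *
inrow(Cam("wrist"),(.4375,.089),.1)
E
```

```text
[0.441  0.0889 0.2015] toolx yaw 88.19 0.5007387747592053
top [ 8.00000e-02  5.75300e-01 -3.80800e-01  8.15892e+01  2.55200e-01] [367 183  31  10 168]
top [ 0.1     0.508   0.4369 82.1689  0.1953] [ 74 211  36  10 204]
top [ 6.00000e-02  4.22700e-01 -3.67400e-01  8.48909e+01  1.95200e-01] [368 238  24   7 128]
in row [ 0.4381  0.088  87.8245  0.1426] [247 130  14  75 910]
```

arm_command:
  increments:
    - [0.05, 0.01, 0, 0, 0, 5.8, 0.5]
    - [0.1, 0.017, 0, 0, 0, 5.8, 0.5]
    - [0.15, 0.026, 0, 0, 0, 5.8, 0.5]
    - [0.2, 0.034, 0, 0, 0, 5.8, 0.5]
    - [0.25, 0.042, 0, 0, 0, 5.8, 0.5]
    - [0.3, 0.05, 0, 0, 0, 5.8, 0.5]
    - [0.348, 0.058, 0, 0, 0, 5.8, 0.5]
    - [0.348, 0.058, 0, 0, 0, 5.8, 0.5]
    - [0.348, 0.058, 0, 0, 0, 5.8, 0.5]
    - [0.348, 0.058, 0, 0, 0, 5.8, 0.5]
    - [0.348, 0.058, 0, 0, 0, 5.8, 0.5]

```text
t: 42.45
ee_pos: [0.5072, 0.4318, 0.1968]
ee_rot: [2.365, 2.066, -0.003]
wrist_force: [0.5, 0.4, 0.1]
gripper_width: 0.502
finger_force: 0.0
```

```bash
python3 bars.py wrist; python3 bars.py
```

```text
[0.5072 0.4318 0.1968] toolx yaw 82.26 0.5016620947453838
wrist [ 0.1     0.5076  0.4341 82.6475  0.0992] [248 127  12  75 865]
[0.5074 0.4321 0.1973] toolx yaw 82.26 0.49852452801450675
```

arm_command:
  increments:
    - [0.002, 0, 0.05, 0, 0, 0, 0.5]
    - [0.002, 0, 0.1, 0, 0, 0, 0.5]
    - [0.002, 0, 0.15, 0, 0, 0, 0.5]
    - [0.002, 0, 0.19, 0, 0, 0, 0.5]
    - [0.002, 0, 0.2035, 0, 0, 0, 0.5]
    - [0.002, 0, 0.2035, 0, 0, 0, 0.5]
    - [0.002, 0, 0.2035, 0, 0, 0, 0]
    - [0.002, 0, 0.2035, 0, 0, 0, 0]
    - [0.002, 0, 0.2035, 0, 0, 0, 0]
    - [0.002, 0, 0.2035, 0, 0, 0, 0]
    - [0.002, 0, 0.2035, 0, 0, 0, 0]
    - [0.002, 0, 0.2035, 0, 0, 0, 0]
  newtons: 40

```text
t: 43.7
ee_pos: [0.508, 0.4369, -0.0045]
ee_rot: [2.364, 2.069, 0.004]
wrist_force: [0.3, -0.5, 6.4]
gripper_width: 0.168
finger_force: 40.0
```

arm_command:
  increments:
    - [0, 0, 0, 0, 0, 0, 0]
    - [0, 0, -0.02, 0, 0, 0, 0]
    - [0, 0, -0.06, 0, 0, 0, 0]
    - [0, 0, -0.11, 0, 0, 0, 0]
    - [0, 0, -0.15, 0, 0, 0, 0]
    - [0, 0, -0.15, 0, 0, 0, 0]

```text
t: 44.3
ee_pos: [0.5104, 0.4395, 0.1512]
ee_rot: [-2.363, -2.069, -0.018]
wrist_force: [0.9, 0.7, -2.6]
gripper_width: 0.165
finger_force: 40.0
```

arm_command:
  increments:
    - [-0.05, 0.005, 0, 0, 0, -6.1, 0]
    - [-0.1, 0.01, 0, 0, 0, -6.1, 0]
    - [-0.15, 0.014, 0, 0, 0, -6.1, 0]
    - [-0.2, 0.019, 0, 0, 0, -6.1, 0]
    - [-0.25, 0.024, 0, 0, 0, -6.1, 0]
    - [-0.3, 0.029, 0, 0, 0, -6.1, 0]
    - [-0.345, 0.033, 0, 0, 0, -6.1, 0]
    - [-0.345, 0.033, 0.04, 0, 0, -6.1, 0]
    - [-0.345, 0.033, 0.08, 0, 0, -6.1, 0]
    - [-0.345, 0.033, 0.08, 0, 0, -6.1, 0]
    - [-0.345, 0.033, 0.08, 0, 0, -6.1, 0]
    - [-0.345, 0.033, 0.08, 0, 0, -6.1, 0]

```text
t: 45.5
ee_pos: [0.4953, 0.0906, 0.0654]
ee_rot: [2.249, 2.192, 0.003]
wrist_force: [-0.2, -0.0, -2.9]
gripper_width: 0.165
finger_force: 40.0
```

```bash
python3 bars.py;python3 - <<'E'
from h import *
Cam("top");Cam("top");Cam("top")
E
python3 bars.py
```

```text
[0.4953 0.0906 0.0654] toolx yaw 88.55 0.1646359068851126
[0.4957 0.0906 0.0657] toolx yaw 88.54 0.16245918835717177
```

arm_command:
  increments:
    - [-0.001, -0.0055, 0.02, 0, 0, 0, 0]
    - [-0.001, -0.0055, 0.04, 0, 0, 0, 0]
    - [-0.001, -0.0055, 0.053, 0, 0, 0, 0]
    - [-0.001, -0.0055, 0.061, 0, 0, 0, 0]
    - [-0.001, -0.0055, 0.066, 0, 0, 0, 0]
    - [-0.001, -0.0055, 0.066, 0, 0, 0, 0]
    - [-0.001, -0.0055, 0.066, 0, 0, 0, 0]

```text
t: 46.35
ee_pos: [0.4891, 0.0891, -0.0009]
ee_rot: [2.25, 2.192, 0.001]
wrist_force: [-3.3, -0.2, 5.2]
gripper_width: 0.169
finger_force: 40.0
```

arm_command:
  increments:
    - [0, 0, 0, 0, 0, 0, 0.3]
    - [0, 0, 0, 0, 0, 0, 0.3]
    - [0, 0, 0, 0, 0, 0, 0.3]
    - [0, 0, -0.03, 0, 0, 0, 0.3]
    - [0, 0, -0.08, 0, 0, 0, 0.3]
    - [0, 0, -0.13, 0, 0, 0, 0.5]
    - [0, 0, -0.18, 0, 0, 0, 0.5]
    - [0, 0, -0.2, 0, 0, 0, 0.5]
    - [0, 0, -0.2, 0, 0, 0, 0.5]

```text
t: 47.25
ee_pos: [0.4917, 0.0897, 0.2022]
ee_rot: [2.247, 2.189, 0.012]
wrist_force: [1.4, -1.2, -0.1]
gripper_width: 0.493
finger_force: 0.0
```

```bash
python3 bars.py wrist top
python3 - <<'E'
from h import *
c=Cam("wrist");inrow(c,(.4375,.089),.1);inrow(c,(.49,.088),.1)
E
```

```text
[0.4917 0.0897 0.2022] toolx yaw 88.5 0.4930674859796212
top [ 8.00000e-02  5.75300e-01 -3.80800e-01  8.15892e+01  2.55200e-01] [367 183  31  10 168]
top [ 6.00000e-02  4.22800e-01 -3.68700e-01  8.48291e+01  2.02700e-01] [370 238  22   7 127]
in row [4.36900e-01 8.66000e-02 8.73064e+01 2.06200e-01] [207 132  15  75 891]
in row [4.89600e-01 8.66000e-02 8.87836e+01 1.00900e-01] [248 131  13  75 893]
```

arm_command:
  increments:
    - [-0.05, 0.009, 0, 0, 0, 6.7, 0.5]
    - [-0.1, 0.018, 0, 0, 0, 6.7, 0.5]
    - [-0.15, 0.026, 0, 0, 0, 6.7, 0.5]
    - [-0.2, 0.035, 0, 0, 0, 6.7, 0.5]
    - [-0.25, 0.044, 0, 0, 0, 6.7, 0.5]
    - [-0.3, 0.054, 0, 0, 0, 6.7, 0.5]
    - [-0.35, 0.062, 0, 0, 0, 6.7, 0.5]
    - [-0.4, 0.07, 0, 0, 0, 6.7, 0.5]
    - [-0.44, 0.077, 0, 0, 0, 6.7, 0.5]
    - [-0.473, 0.0725, 0, 0, 0, 6.7, 0.5]
    - [-0.473, 0.0725, 0, 0, 0, 6.7, 0.5]
    - [-0.473, 0.0725, 0, 0, 0, 6.7, 0.5]

```text
t: 48.6
ee_pos: [0.5469, -0.3861, 0.1951]
ee_rot: [-2.374, -2.051, 0.003]
wrist_force: [0.2, 0.5, 0.2]
gripper_width: 0.498
finger_force: 0.0
```

arm_command:
  increments:
    - [0, 0, 0, 0, 0, 0, 0.5]
    - [0, 0, 0, 0, 0, 0, 0.5]

```text
t: 48.8
ee_pos: [0.5493, -0.3834, 0.1972]
ee_rot: [-2.371, -2.059, -0.001]
wrist_force: [0.2, -0.1, 0.5]
gripper_width: 0.501
finger_force: 0.0
```

```bash
python3 bars.py wrist top
python3 - <<'E'
from h import *
for n in("wrist","top"):
    c=Cam(n); h=cv2.cvtColor(c.im,cv2.COLOR_RGB2HSV); m=(h[...,0]>145)&(h[...,0]<178)&(h[...,1]>50)
    for b,k,st in blobs(c,m,60,9000):
        r=cv2.boxPoints(cv2.minAreaRect(np.argwhere(b&(h[...,2]>150))[:,::-1].astype(np.float32))); print(n,st); 
        for z in(.03,.05,.07):print(z,c.back(r,z)[:,:2].round(3).tolist())
E
```

```text
[ 0.5493 -0.3834  0.1972] toolx yaw 81.95 0.5008392258061873
wrist [ 1.000000e-01  6.612000e-01 -1.984000e-01  1.820442e+02  7.480000e-02] [282   0  90  17 836]
wrist [ 8.00000e-02  5.74600e-01 -3.80700e-01  8.11615e+01  1.02500e-01] [265 132  15  61 756]
wrist [ 6.00000e-02  4.23500e-01 -3.67400e-01  8.29731e+01  1.88800e-01] [149 146  22  45 686]
top [ 8.00000e-02  5.74800e-01 -3.80800e-01  8.14086e+01  2.38800e-01] [367 183  31  10 174]
top [1.00000e-01 4.90000e-01 8.72000e-02 8.90353e+01 1.11800e-01] [199 217  37   7 258]
top [1.00000e-01 4.38700e-01 8.72000e-02 8.76151e+01 1.24800e-01] [199 235  37   8 234]
top [ 6.0000e-02  4.2300e-01 -3.6750e-01  8.5527e+01  1.9130e-01] [368 238  24   7 130]
wrist [ 322  122   57   52 2366]
0.03 [[0.652, -0.345], [0.707, -0.347], [0.714, -0.405], [0.656, -0.404]]
0.05 [[0.647, -0.343], [0.699, -0.344], [0.705, -0.399], [0.65, -0.398]]
0.07 [[0.642, -0.34], [0.691, -0.341], [0.696, -0.393], [0.645, -0.392]]
top [366 141  26  23 466]
0.03 [[0.702, -0.356], [0.706, -0.405], [0.655, -0.407], [0.652, -0.357]]
0.05 [[0.697, -0.349], [0.701, -0.398], [0.651, -0.399], [0.648, -0.351]]
0.07 [[0.692, -0.343], [0.696, -0.391], [0.647, -0.392], [0.644, -0.344]]
```

The pink block stands next to the 80 mm bar, and the gripper body would hit it in the usual grasp. I'll grip this bar end to end first, shift it clear and regrasp it.

arm_command:
  increments:
    - [0.006, 0.025, 0, 0, 0, 90.6, 1]
    - [0.006, 0.025, 0, 0, 0, 90.6, 1]
    - [0.006, 0.025, 0, 0, 0, 90.6, 1]
    - [0.006, 0.025, 0, 0, 0, 90.6, 1]
    - [0.006, 0.025, 0, 0, 0, 90.6, 1]
    - [0.006, 0.025, 0, 0, 0, 90.6, 1]
    - [0.006, 0.025, 0, 0, 0, 90.6, 1]
    - [0.006, 0.025, 0, 0, 0, 90.6, 1]
    - [0.006, 0.025, 0, 0, 0, 90.6, 1]
    - [0.006, 0.025, 0, 0, 0, 90.6, 1]
    - [0.006, 0.025, 0, 0, 0, 90.6, 1]
    - [0.006, 0.025, 0, 0, 0, 90.6, 1]

```text
t: 50.2
ee_pos: [0.5747, -0.3828, 0.1981]
ee_rot: [3.132, -0.241, 0.0]
wrist_force: [-1.2, 0.1, 0.2]
gripper_width: 1.0
finger_force: 0.0
```

arm_command:
  increments:
    - [0, 0, 0, 0, 0, 0, 1]
    - [0, 0, 0, 0, 0, 0, 1]
    - [0, 0, 0, 0, 0, 0, 1]

```text
t: 50.5
ee_pos: [0.5744, -0.3833, 0.1981]
ee_rot: [-3.132, 0.239, -0.0]
wrist_force: [-0.1, -0.6, -0.3]
gripper_width: 0.998
finger_force: 0.0
```

```bash
python3 bars.py wrist
```

```text
[ 0.5744 -0.3833  0.1981] toolx yaw -8.74 0.9982006553309564
wrist [ 8.00000e-02  5.75200e-01 -3.81000e-01  8.12784e+01  1.64500e-01] [222 160  60  15 809]
wrist [ 6.00000e-02  5.22400e-01 -2.37400e-01  8.15944e+01  1.63500e-01] [131 207  52  19 769]
```

arm_command:
  increments:
    - [0, -0.0024, 0.05, 0, 0, 0, 1]
    - [0, -0.0024, 0.1, 0, 0, 0, 1]
    - [0, -0.0024, 0.15, 0, 0, 0, 1]
    - [0, -0.0024, 0.165, 0, 0, 0, 1]
    - [0, -0.0024, 0.165, 0, 0, 0, 1]
    - [0, -0.0024, 0.18, 0, 0, 0, 1]
    - [0, -0.0024, 0.195, 0, 0, 0, 1]
    - [0, -0.0024, 0.202, 0, 0, 0, 1]
    - [0, -0.0024, 0.202, 0, 0, 0, 1]
    - [0, -0.0024, 0.202, 0, 0, 0, 0.5]
    - [0, -0.0024, 0.202, 0, 0, 0, 0.5]
    - [0, -0.0024, 0.202, 0, 0, 0, 0.5]
  newtons: 30

```text
t: 51.75
ee_pos: [0.5753, -0.3813, -0.0032]
ee_rot: [3.132, -0.241, 0.002]
wrist_force: [1.0, -0.2, 0.9]
gripper_width: 0.864
finger_force: 30.0
```

arm_command:
  increments:
    - [0, 0, 0, 0, 0, 0, 0.5]
    - [0, 0, 0, 0, 0, 0, 0.5]
    - [0, 0, -0.01, 0, 0, 0, 0.5]
    - [0, 0, -0.02, 0, 0, 0, 0.5]
    - [-0.02, 0.003, -0.02, 0, 0, 0, 0.5]
    - [-0.04, 0.006, -0.02, 0, 0, 0, 0.5]
    - [-0.06, 0.009, -0.02, 0, 0, 0, 0.5]
    - [-0.06, 0.009, -0.02, 0, 0, 0, 0.5]
    - [-0.06, 0.009, -0.01, 0, 0, 0, 0.5]
    - [-0.06, 0.009, -0.001, 0, 0, 0, 0.5]
    - [-0.06, 0.009, -0.001, 0, 0, 0, 0.5]
    - [-0.06, 0.009, -0.001, 0, 0, 0, 0.5]

```text
t: 52.95
ee_pos: [0.5242, -0.3822, 0.0007]
ee_rot: [3.127, -0.23, 0.024]
wrist_force: [15.3, -3.6, -3.6]
gripper_width: 0.868
finger_force: 37.5
```

arm_command:
  increments:
    - [0.01, -0.0015, 0, 0, 0, 0, 0.5]
    - [0.016, -0.0024, 0, 0, 0, 0, 0.5]
    - [0.016, -0.0024, 0, 0, 0, 0, 0.5]
    - [0.016, -0.0024, 0, 0, 0, 0, 0.5]

```text
t: 53.35
ee_pos: [0.5296, -0.3807, -0.0032]
ee_rot: [-3.132, 0.241, 0.001]
wrist_force: [0.2, 0.6, -0.9]
gripper_width: 0.863
finger_force: 30.0
```

```bash
python3 bars.py
python3 - <<'E'
from h import *
print(monitor.observe()["wrist_force"])
a=np.load("pics/top0.npz")["image"].astype(int); c=Cam("top"); 
from itertools import product
v0,v1,u0,u1=195,228,318,352
d=np.abs(c.im.astype(int)-a).sum(2)[v0:v1,u0:u1]; print((d>90).sum())
h=cv2.cvtColor(c.im,cv2.COLOR_RGB2HSV); h0=cv2.cvtColor(np.load("pics/top0.npz")["image"],cv2.COLOR_RGB2HSV)
for x in(h0,h):
    m=(x[...,0]>20)&(x[...,0]<35)&(x[...,1]>150)&(x[...,2]>60)
    for b,k,st in blobs(c,m,6,300): 
        if 300<k[0]<360: print(k,st)
E
```

```text
[ 0.5296 -0.3807 -0.0032] toolx yaw -8.82 0.8630475406366169
[ 0.18347675  0.63458757 -0.85792766]
8
[343.88888889 208.22222222] [343 206   3   5   9]
[337.33333333 210.46666667] [336 208   4   5  15]
[343.5 209. ] [341 207   5   5  10]
[337.30769231 210.53846154] [336 208   4   5  13]
```

arm_command:
  increments:
    - [0, 0, 0, 0, 0, 0, 1]
    - [0, 0, 0, 0, 0, 0, 1]
    - [0, 0, 0, 0, 0, 0, 1]
    - [0, 0, -0.03, 0, 0, 0, 1]
    - [0, 0, -0.08, 0, 0, 0, 1]
    - [0, 0, -0.13, 0, 0, 0, 1]
    - [0, 0, -0.18, 0, 0, 0, 1]
    - [0, 0, -0.2, 0, 0, 0, 1]

```text
t: 54.2
ee_pos: [0.532, -0.3832, 0.2032]
ee_rot: [3.128, -0.242, 0.012]
wrist_force: [0.5, -0.2, -0.2]
gripper_width: 0.998
finger_force: 0.0
```

arm_command:
  increments:
    - [0, 0, 0, 0, 0, -90, 0.5]
    - [0, 0, 0, 0, 0, -90, 0.5]
    - [0, 0, 0, 0, 0, -90, 0.5]
    - [0, 0, 0, 0, 0, -90, 0.5]
    - [0, 0, 0, 0, 0, -90, 0.5]
    - [0, 0, 0, 0, 0, -90, 0.5]
    - [0, 0, 0, 0, 0, -90, 0.5]
    - [0, 0, 0, 0, 0, -90, 0.5]
    - [0, 0, 0, 0, 0, -90, 0.5]
    - [0, 0, 0, 0, 0, -90, 0.5]
    - [0, 0, 0, 0, 0, -90, 0.5]
    - [0, 0, 0, 0, 0, -90, 0.5]

```text
t: 55.4
ee_pos: [0.5298, -0.3811, 0.1971]
ee_rot: [-2.385, -2.044, -0.0]
wrist_force: [-0.0, 0.1, -0.5]
gripper_width: 0.502
finger_force: 0.0
```

arm_command:
  increments:
    - [0, 0, 0, 0, 0, 0, 0.5]
    - [0, 0, 0, 0, 0, 0, 0.5]

```text
t: 55.6
ee_pos: [0.5301, -0.3808, 0.197]
ee_rot: [-2.387, -2.042, 0.0]
wrist_force: [-0.4, -0.2, -0.1]
gripper_width: 0.5
finger_force: 0.0
```

```bash
python3 bars.py wrist top
```

```text
[ 0.5301 -0.3808  0.197 ] toolx yaw 81.1 0.4996024683772615
wrist [ 1.000000e-01  6.614000e-01 -1.984000e-01  1.822177e+02  5.690000e-02] [296   0  81  16 693]
wrist [ 8.00000e-02  5.28500e-01 -3.81400e-01  8.06376e+01  1.07500e-01] [247 137  12  60 691]
wrist [ 6.00000e-02  4.23700e-01 -3.67200e-01  8.31007e+01  1.94600e-01] [164 147  21  45 651]
top [ 8.00000e-02  5.28800e-01 -3.81200e-01  8.11829e+01  2.26400e-01] [368 199  30  10 170]
top [1.00000e-01 4.90000e-01 8.72000e-02 8.90353e+01 1.11800e-01] [199 217  37   7 258]
top [1.00000e-01 4.38700e-01 8.72000e-02 8.76151e+01 1.24800e-01] [199 235  37   8 234]
top [ 6.00000e-02  4.22800e-01 -3.67600e-01  8.50545e+01  1.97300e-01] [368 238  24   7 129]
```

arm_command:
  increments:
    - [0.011, -0.0013, 0.05, 0, 0, 0, 0.5]
    - [0.011, -0.0013, 0.1, 0, 0, 0, 0.5]
    - [0.011, -0.0013, 0.15, 0, 0, 0, 0.5]
    - [0.011, -0.0013, 0.19, 0, 0, 0, 0.5]
    - [0.011, -0.0013, 0.203, 0, 0, 0, 0.5]
    - [0.011, -0.0013, 0.203, 0, 0, 0, 0.5]
    - [0.011, -0.0013, 0.203, 0, 0, 0, 0]
    - [0.011, -0.0013, 0.203, 0, 0, 0, 0]
    - [0.011, -0.0013, 0.203, 0, 0, 0, 0]
    - [0.011, -0.0013, 0.203, 0, 0, 0, 0]
    - [0.011, -0.0013, 0.203, 0, 0, 0, 0]
    - [0.011, -0.0013, 0.203, 0, 0, 0, 0]
  newtons: 40

```text
t: 56.9
ee_pos: [0.5313, -0.3702, -0.0046]
ee_rot: [2.384, 2.043, 0.001]
wrist_force: [-1.1, 0.4, 7.3]
gripper_width: 0.167
finger_force: 40.0
```

arm_command:
  increments:
    - [0, 0, 0, 0, 0, 0, 0]
    - [0, 0, -0.02, 0, 0, 0, 0]
    - [0, 0, -0.06, 0, 0, 0, 0]
    - [0, 0, -0.11, 0, 0, 0, 0]
    - [0, 0, -0.16, 0, 0, 0, 0]
    - [0, 0, -0.2, 0, 0, 0, 0]
    - [0, 0, -0.2, 0, 0, 0, 0]

```text
t: 57.6
ee_pos: [0.5342, -0.3724, 0.2015]
ee_rot: [2.377, 2.037, 0.006]
wrist_force: [0.3, -1.4, -1.8]
gripper_width: 0.164
finger_force: 39.9
```

arm_command:
  increments:
    - [0.045, -0.016, 0, 0, 0, -7.3, 0]
    - [0.09, -0.032, 0, 0, 0, -7.3, 0]
    - [0.135, -0.048, 0, 0, 0, -7.3, 0]
    - [0.18, -0.064, 0, 0, 0, -7.3, 0]
    - [0.225, -0.08, 0, 0, 0, -7.3, 0]
    - [0.27, -0.096, 0, 0, 0, -7.3, 0]
    - [0.315, -0.111, 0, 0, 0, -7.3, 0]
    - [0.3464, -0.122, 0, 0, 0, -7.3, 0]
    - [0.3464, -0.122, 0.05, 0, 0, -7.3, 0]
    - [0.3464, -0.122, 0.1, 0, 0, -7.3, 0]
    - [0.3464, -0.122, 0.13, 0, 0, -7.3, 0]
    - [0.3464, -0.122, 0.13, 0, 0, -7.3, 0]

```text
t: 58.8
ee_pos: [0.4576, -0.0086, 0.0595]
ee_rot: [-2.245, -2.188, 0.013]
wrist_force: [-0.6, 0.3, -2.8]
gripper_width: 0.168
finger_force: 39.9
```

arm_command:
  increments:
    - [0, 0, 0, 0, 0, 0, 0]
    - [0, 0, 0, 0, 0, 0, 0]

```text
t: 59.0
ee_pos: [0.4646, -0.0088, 0.0655]
ee_rot: [2.249, 2.191, 0.003]
wrist_force: [0.4, 0.0, -2.4]
gripper_width: 0.163
finger_force: 39.9
```

```bash
python3 bars.py top
python3 - <<'E'
from h import *
c=Cam("wrist"); m=lowsat(c.im,60,80); m[228:]=0
s=monitor.observe()["ee_pos"]
for b,k,st in blobs(c,m,100,5000):
    if 235<k[0]<270: print(k,st,"near end y",c.back([k[0],st[1]],s[2]+.031)[0].round(4), "at bottom",c.back([k[0],st[1]],s[2]+.006)[0].round(4))
E
```

```text
[ 0.4646 -0.0088  0.0655] toolx yaw 88.48 0.1625711340334272
top [6.00000e-02 4.90400e-01 1.05400e-01 8.89438e+01 1.64400e-01] [199 217  24   7 168]
top [ 6.00000e-02  4.22700e-01 -3.67400e-01  8.48909e+01  1.95200e-01] [368 238  24   7 128]
[253.80460922 208.85671343] [240 189  28  39 998] near end y [0.4663 0.0284 0.0968] at bottom [0.4662 0.0204 0.0718]
```

arm_command:
  increments:
    - [0, 0, 0.03, 0, 0, 0, 0]
    - [0, 0, 0.05, 0, 0, 0, 0]
    - [0, 0, 0.06, 0, 0, 0, 0]
    - [0, 0, 0.066, 0, 0, 0, 0]
    - [0, 0, 0.066, 0, 0, 0, 0]
    - [0, 0, 0.066, 0, 0, 0, 0]
    - [0, 0, 0.066, 0, 0, 0, 0.35]
    - [0, 0, 0.066, 0, 0, 0, 0.35]
    - [0, 0, 0.066, 0, 0, 0, 0.35]

```text
t: 60.0
ee_pos: [0.4636, -0.0087, -0.0016]
ee_rot: [2.25, 2.192, 0.001]
wrist_force: [-0.6, 0.4, 0.3]
gripper_width: 0.337
finger_force: 0.0
```

arm_command:
  increments:
    - [0, 0, -0.03, 0, 0, 0, 0.35]
    - [0, 0, -0.08, 0, 0, 0, 0.35]
    - [0, 0, -0.13, 0, 0, 0, 0.5]
    - [0, 0, -0.18, 0, 0, 0, 0.5]
    - [0, 0, -0.2, 0, 0, 0, 0.5]
    - [0, 0, -0.2, 0, 0, 0, 0.5]

```text
t: 60.6
ee_pos: [0.466, -0.0086, 0.2021]
ee_rot: [2.246, 2.188, 0.01]
wrist_force: [0.3, -0.3, 0.5]
gripper_width: 0.499
finger_force: 0.0
```

```bash
python3 bars.py top
python3 - <<'E'
from h import *
c=Cam("wrist");inrow(c,(.464,-.02),.08);inrow(c,(.49,.087),.1);inrow(c,(.438,.087),.1)
E
```

```text
[ 0.466  -0.0086  0.2021] toolx yaw 88.49 0.4994130468884083
top [6.00000e-02 4.90600e-01 1.13500e-01 8.85239e+01 2.72500e-01] [199 217  18   7 126]
top [ 6.00000e-02  4.22800e-01 -3.68700e-01  8.48291e+01  2.02700e-01] [370 238  22   7 127]
in row [ 4.64200e-01 -2.05000e-02  8.81632e+01  1.17800e-01] [247 146  13  59 693]
in row [4.89900e-01 8.71000e-02 8.86887e+01 5.51000e-02] [ 264   45   16   89 1270]
in row [4.37700e-01 8.76000e-02 8.81201e+01 6.57000e-02] [ 221   46   16   89 1253]
```

arm_command:
  increments:
    - [-0.045, -0.004, 0, 0, 0, 4.5, 0.5]
    - [-0.09, -0.008, 0, 0, 0, 4.5, 0.5]
    - [-0.135, -0.012, 0, 0, 0, 4.5, 0.5]
    - [-0.18, -0.016, 0, 0, 0, 4.5, 0.5]
    - [-0.225, -0.02, 0, 0, 0, 4.5, 0.5]
    - [-0.27, -0.024, 0, 0, 0, 4.5, 0.5]
    - [-0.315, -0.028, 0, 0, 0, 4.5, 0.5]
    - [-0.36, -0.0315, 0, 0, 0, 4.5, 0.5]
    - [-0.36, -0.0315, 0, 0, 0, 4.5, 0.5]
    - [-0.36, -0.0315, 0, 0, 0, 4.5, 0.5]
    - [-0.36, -0.0315, 0, 0, 0, 4.5, 0.5]
    - [-0.36, -0.0315, 0, 0, 0, 4.5, 0.5]

```text
t: 61.9
ee_pos: [0.4225, -0.3657, 0.1972]
ee_rot: [-2.331, -2.104, -0.0]
wrist_force: [-1.0, -0.1, -0.2]
gripper_width: 0.497
finger_force: 0.0
```

```bash
python3 bars.py wrist top
```

```text
[ 0.4225 -0.3657  0.1972] toolx yaw 84.15 0.49688650763625486
wrist [ 1.000000e-01  6.619000e-01 -1.982000e-01  1.806482e+02  1.622000e-01] [ 395    0  101   24 1680]
wrist [ 6.00000e-02  4.23400e-01 -3.67100e-01  8.60599e+01  1.48500e-01] [248 145  13  46 512]
top [1.00000e-01 4.90000e-01 8.72000e-02 8.90353e+01 1.11800e-01] [199 217  37   7 258]
top [ 8.0000e-02  4.6540e-01 -2.0300e-02  8.7875e+01  1.3780e-01] [241 225  30   7 196]
top [1.00000e-01 4.38700e-01 8.72000e-02 8.76151e+01 1.24800e-01] [199 235  37   8 234]
top [ 6.00000e-02  4.22900e-01 -3.67500e-01  8.50949e+01  2.04700e-01] [368 238  24   7 126]
```

arm_command:
  increments:
    - [0.007, 0.0006, 0.05, 0, 0, -1.3, 0.5]
    - [0.007, 0.0006, 0.1, 0, 0, -1.3, 0.5]
    - [0.007, 0.0006, 0.15, 0, 0, -1.3, 0.5]
    - [0.007, 0.0006, 0.19, 0, 0, -1.3, 0.5]
    - [0.007, 0.0006, 0.203, 0, 0, -1.3, 0.5]
    - [0.007, 0.0006, 0.203, 0, 0, -1.3, 0.5]
    - [0.007, 0.0006, 0.203, 0, 0, -1.3, 0]
    - [0.007, 0.0006, 0.203, 0, 0, -1.3, 0]
    - [0.007, 0.0006, 0.203, 0, 0, -1.3, 0]
    - [0.007, 0.0006, 0.203, 0, 0, -1.3, 0]
    - [0.007, 0.0006, 0.203, 0, 0, -1.3, 0]
    - [0.007, 0.0006, 0.203, 0, 0, -1.3, 0]
  newtons: 40

```text
t: 63.2
ee_pos: [0.4242, -0.3614, -0.0038]
ee_rot: [2.309, 2.127, 0.001]
wrist_force: [-1.0, 0.7, 6.3]
gripper_width: 0.166
finger_force: 40.0
```

arm_command:
  increments:
    - [0, 0, 0, 0, 0, 0, 0]
    - [0, 0, -0.02, 0, 0, 0, 0]
    - [0, 0, -0.06, 0, 0, 0, 0]
    - [0, 0, -0.11, 0, 0, 0, 0]
    - [0, 0, -0.16, 0, 0, 0, 0]
    - [0, 0, -0.2, 0, 0, 0, 0]
    - [0, 0, -0.2, 0, 0, 0, 0]

```text
t: 63.9
ee_pos: [0.4266, -0.3637, 0.2015]
ee_rot: [2.303, 2.121, 0.004]
wrist_force: [1.0, -1.3, -1.2]
gripper_width: 0.169
finger_force: 40.0
```

arm_command:
  increments:
    - [0.045, 0.003, 0, 0, 0, -3, 0]
    - [0.09, 0.006, 0, 0, 0, -3, 0]
    - [0.135, 0.009, 0, 0, 0, -3, 0]
    - [0.18, 0.012, 0, 0, 0, -3, 0]
    - [0.225, 0.015, 0, 0, 0, -3, 0]
    - [0.261, 0.017, 0, 0, 0, -3, 0]
    - [0.261, 0.017, 0.05, 0, 0, -3, 0]
    - [0.261, 0.017, 0.1, 0, 0, -3, 0]
    - [0.261, 0.017, 0.13, 0, 0, -3, 0]
    - [0.261, 0.017, 0.13, 0, 0, -3, 0]
    - [0.261, 0.017, 0.13, 0, 0, -3, 0]
    - [0.261, 0.017, 0.13, 0, 0, -3, 0]

```text
t: 65.1
ee_pos: [0.4632, -0.1025, 0.0665]
ee_rot: [2.253, 2.186, 0.003]
wrist_force: [0.1, 1.0, -1.1]
gripper_width: 0.167
finger_force: 40.0
```

```bash
python3 bars.py
python3 - <<'E'
from h import *
c=Cam("wrist"); m=lowsat(c.im,60,80); m[228:]=0
s=monitor.observe()["ee_pos"]
for b,k,st in blobs(c,m,100,5000):
    if 235<k[0]<270: print(k,st,"near end y at bottom",c.back([k[0],st[1]],s[2]+.006)[0].round(4))
f=c.im.astype(int); red=((f[...,0]>100)&(f[...,1]<60)&(f[...,2]<70)); v,u=np.nonzero(red[:226]); X=c.back(np.c_[u,v],.012)
for lo in(.41,.43,.48,.5):
    e=X[(X[:,0]>lo)&(X[:,0]<lo+.02)&(abs(X[:,1]+.069)<.012)]; print(lo,len(e),e[:,1].mean() if len(e) else 0)
E
```

```text
[ 0.4632 -0.1025  0.0665] toolx yaw 88.28 0.16687952337467057
[253.49354005 212.40180879] [241 195  27  33 774] near end y at bottom [ 0.4643 -0.0775  0.0728]
0.41 184 -0.0673597371501862
0.43 188 -0.06789050458560542
0.48 140 -0.06813612956629689
0.5 171 -0.0688833681889677
```

arm_command:
  increments:
    - [0, 0, 0.03, 0, 0, 0, 0]
    - [0, 0, 0.05, 0, 0, 0, 0]
    - [0, 0, 0.06, 0, 0, 0, 0]
    - [0, 0, 0.067, 0, 0, 0, 0]
    - [0, 0, 0.067, 0, 0, 0, 0]
    - [0, 0, 0.067, 0, 0, 0, 0]
    - [0, 0, 0.067, 0, 0, 0, 0.35]
    - [0, 0, 0.067, 0, 0, 0, 0.35]
    - [0, 0, 0.067, 0, 0, 0, 0.35]

```text
t: 66.05
ee_pos: [0.4622, -0.1022, -0.0017]
ee_rot: [2.254, 2.188, 0.001]
wrist_force: [-0.7, 0.1, -0.0]
gripper_width: 0.339
finger_force: 0.0
```

arm_command:
  increments:
    - [0, 0, -0.03, 0, 0, 0, 0.35]
    - [0, 0, -0.08, 0, 0, 0, 0.35]
    - [0, 0, -0.13, 0, 0, 0, 0.5]
    - [0, 0, -0.18, 0, 0, 0, 0.5]
    - [0.0, 0, -0.2, 0, 0, 0, 0.5]
    - [0.05, -0.02, -0.22, 0, 0, 0, 0.5]
    - [0.1, -0.04, -0.22, 0, 0, 0, 0.5]
    - [0.15, -0.04, -0.22, 0, 0, 0, 0.5]
    - [0.2, -0.04, -0.22, 0, 0, 0, 0.5]
    - [0.2, -0.04, -0.22, 0, 0, 0, 0.5]
    - [0.2, -0.04, -0.22, 0, 0, 0, 0.5]

```text
t: 67.15
ee_pos: [0.4275, 0.101, 0.2181]
ee_rot: [-2.249, -2.194, -0.0]
wrist_force: [0.2, -0.5, 0.1]
gripper_width: 0.499
finger_force: 0.0
```

```bash
python3 bars.py
python3 - <<'E'
from h import *
c=Cam("wrist");inrow(c,(.464,-.02),.08);inrow(c,(.49,.087),.1);inrow(c,(.438,.087),.1);inrow(c,(.4615,-.108),.06)
h=cv2.cvtColor(c.im,cv2.COLOR_RGB2HSV); 
u=c.proj(corners((.4426,.25,.02),.124,.044,.012,.012)); print("cradle px",u[:4].round(0).tolist())
m=(h[...,0]>14)&(h[...,0]<28)&(h[...,1]>170)&(h[...,2]>60)
for b,k,st in blobs(c,m[:226],60,3000): print("brass",k,st,c.back(k,.029).round(4))
t=Cam("top"); inrow(t,(.4615,-.108),.06)
i0=np.load("pics/top0.npz")["image"]
hh=cv2.cvtColor(t.im,cv2.COLOR_RGB2HSV)
print("stand diff",(np.abs(t.im.astype(int)-i0).sum(2)[195:228,318:352]>90).sum(), "setup block diff",(np.abs(t.im.astype(int)-i0).sum(2)[285:318,120:160]>90).sum())
for n,x in(("then",cv2.cvtColor(i0,cv2.COLOR_RGB2HSV)),("now",hh)):
    m=(x[...,0]>14)&(x[...,0]<32)&(x[...,1]>165)&(x[...,2]>70)
    for b,k,st in blobs(t,m[200:280,140:180],6,500): print(n,k+[140,200],st[4],t.back(k+[140,200],.029).round(4))
E
```

```text
[0.4275 0.101  0.2181] toolx yaw 88.58 0.49869749613784636
in row [ 4.64800e-01 -2.52000e-02  8.82146e+01  1.61000e-01] [273 218  14  49 550]
in row [4.90500e-01 8.56000e-02 8.87461e+01 1.52100e-01] [291 138  16  70 872]
in row [4.38300e-01 8.57000e-02 8.87166e+01 9.26000e-02] [255 138  14  70 842]
in row [ 0.4969 -0.0974 -6.2114  1.1339] [218 282 106   7 481]
cradle px [[215.0, 69.0], [212.0, 31.0], [311.0, 64.0], [312.0, 26.0]]
stand diff 7 setup block diff 146
```

```bash
python3 bars.py top
python3 - <<'E'
from h import *
c=Cam("wrist"); h=cv2.cvtColor(c.im,cv2.COLOR_RGB2HSV)
for x in(.41,.44,.475):
    ys=np.arange(.22,.285,.004); uv=c.proj([[x,y,.029] for y in ys]).round().astype(int); print(x,[(round(float(y),3),*h[b,a].tolist()) for y,(a,b) in zip(ys,uv)])
t=Cam("top"); m=lowsat(t.im,60,120)
for b,k,st in blobs(t,m,80,400):
    w=t.back(k,.029)[0]
    if abs(w[1]+.108)<.04 and .4<w[0]<.53: print("60:",np.round(fit(t,b,(w[0],w[1],1.54),.06,.016,.004,.029),4))
E
```

```text
[0.4276 0.0976 0.2178] toolx yaw 88.26 0.5064857379798795
top [6.00000e-02 4.89800e-01 6.11000e-02 8.91011e+01 3.44600e-01] [220 217  16   7 111]
top [ 8.00000e-02  4.65100e-01 -2.00000e-02  8.86128e+01  1.27300e-01] [241 225  30   7 190]
top [ 6.00000e-02  4.64300e-01 -1.10000e-01  8.88745e+01  1.34200e-01] [277 225  23   7 158]
top [6.0000e-02 4.3800e-01 6.2400e-02 8.6952e+01 2.9650e-01] [218 236  18   7 110]
0.41 [(0.22, 18, 124, 231), (0.224, 9, 69, 152), (0.228, 107, 186, 243), (0.232, 108, 185, 243), (0.236, 113, 132, 129), (0.24, 20, 178, 223), (0.244, 25, 166, 251), (0.248, 27, 161, 251), (0.252, 26, 163, 251), (0.256, 126, 47, 226), (0.26, 109, 192, 213), (0.264, 109, 195, 218), (0.268, 2, 43, 224), (0.272, 19, 117, 241), (0.276, 19, 117, 242), (0.28, 19, 119, 241), (0.284, 20, 119, 241)]
0.44 [(0.22, 22, 109, 249), (0.224, 14, 102, 170), (0.228, 106, 179, 251), (0.232, 106, 175, 251), (0.236, 108, 198, 147), (0.24, 80, 18, 43), (0.244, 45, 7, 72), (0.248, 150, 4, 70), (0.252, 120, 4, 71), (0.256, 111, 122, 136), (0.26, 107, 176, 249), (0.264, 109, 194, 191), (0.268, 127, 45, 225), (0.272, 22, 110, 249), (0.276, 21, 111, 249), (0.28, 21, 112, 248), (0.284, 20, 114, 248)]
0.475 [(0.22, 21, 116, 247), (0.224, 18, 121, 233), (0.228, 107, 170, 249), (0.232, 105, 166, 252), (0.236, 110, 179, 168), (0.24, 19, 142, 108), (0.244, 29, 152, 251), (0.248, 29, 148, 251), (0.252, 28, 151, 251), (0.256, 23, 99, 242), (0.26, 106, 168, 251), (0.264, 110, 188, 157), (0.268, 109, 119, 245), (0.272, 20, 119, 243), (0.276, 19, 120, 243), (0.28, 19, 120, 243), (0.284, 19, 119, 242)]
60: [ 0.4624 -0.1082 89.2567  0.1876]
```

```bash
python3 -c "
from bench import order
print(order.job_done())"
```

```text
the job is handed in; nothing more can be done
None
```

I zeroed the gauge on the setting bar and returned the stylus, jaw and setting bar to their places; all four spacer bars (60, 80, 100, 100 mm) lie in their tray rows, and the job is handed in, though no verdict came back.

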